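Set the stop collar on its threaded rod with the slotted gauge

TASK

Set the stop collar of the little depth-stop stand to the height of the slotted setting gauge. Lay the gauge flat on the stand's seat with its slot pushed gently home against the threaded rod, under the collar, then spin the knurled collar clockwise down the rod until it nips the gauge snugly by feel (about 10 N, never hard) and let go of everything, leaving the gauge nipped there and the things around undisturbed.

Things in the scene. Friction and masses are not known exactly. Their poses are not given: they have to be found in the camera images.
- stand: Fixed depth-stop stand: round grey foot 132 mm across with one upright threaded steel rod, 12 mm across, at its centre. Origin: on the rod's axis at table height, z up; yaw means nothing. Let into the foot is a flat round seat plate 112 mm across, centred on the rod; its top is 12 to 13 mm above the table.
- collar_mid (a point): Point on the rod's axis, 14 mm below the knurled steel collar's top. Its metal is a cylinder 36 mm across, from 10 mm below to 14 mm above this point. Beneath it a black springy rubber ring, 33 mm across, stands out 1 to 7 mm, differently each time, and turns with it: this ring meets the gauge. At the start the ring is 5 to 13 mm above a gauge on the seat, at least 48 mm above the table.
- gauge_mid (a point): Centre of the loose setting gauge, lying flat on the table: an aluminium block 116 mm long (x), 40 mm wide (y), 30 mm tall (z), 0.18 to 0.33 kg. At its +x end an open slot, 16 mm wide, right through in height, runs in along the middle from x = +58 to +18 mm; the rest is solid. Best held across its 40 mm width near x = -36 mm, clear of the collar.
- slot_root (a point): Point of the gauge, half-way up, 24 mm from gauge_mid along +x: the rod's axis lies here when the slot is fully home (rod touching its end). Once the collar's ring meets the gauge, its force rises by about 40 N per rad of turn and the turning moment by about 0.007 N m per N; over 30 N spoils the setting.
- rod_top (a point): Top of the threaded rod, on its axis, 92 mm above the table. The thread is steep and right-handed: turned clockwise seen from above, the collar moves down the rod 20 mm per full turn (3.18 mm per rad). It takes about 0.06 N m to turn freely and stays where it is left, also under load.
Things that resemble listed ones, but are neither listed nor needed, are in the scene too. Leave any orange look-alike of the part that bears gauge_mid alone.

How it is judged:
On the way:
1. the gauge lies flat under the collar, its slot home round the rod (horizontal distance between slot_root and stand below 0.007 m and angle between slot_root's own z axis and vertical below 0.04 rad and height (world z) of slot_root below 0.033 m), for 0.2 s.
At the end, for the whole second after the job is handed in: The gauge lies flat and still on the seat with the slot's end within 7 mm of home on the rod, and the released collar presses on it with 3 to 17 N (horizontal distance between slot_root and stand below 0.007 m and angle between slot_root's own z axis and vertical below 0.04 rad and contact force between collar and gauge between 3 and 17 N and linear speed of gauge below 0.005 m/s); the robot touches nothing.
It fails at once if the collar was driven onto the gauge with more than 30 N (contact force between collar and gauge above 30 N).
It fails at once if the gauge was rammed against the rod or foot with more than 25 N (contact force between gauge and stand above 25 N).
It fails at once if a thing standing around was pushed more than 30 mm (distance of any of swab_stack, steel_cup, tourniquet, ointment_bottle, skin_spray, marker_pen from where it was at the start of the episode above 0.03 m).
It also fails if it takes over 72 s, if anything falls off the work surface, if the arm or the gripper's body presses on something with over 40 N, if the wrist force passes 120 N, or if a joint passes its speed limit or range.

ROBOT

A 7-joint arm with a two-finger parallel gripper is mounted at the origin on the work surface; the furniture and walls round the work are solid. World frame = base frame: x ahead of the robot, y to its left, z up, the work surface at z = 0. Lengths are in m, angles in rad, forces in N, time in s.
With the tool pointing down it reaches from about 0.425 to 0.875 m from the base axis. Payload 8.4 kg.
Tool frame: the origin (TCP) lies midway between the tips of the shut fingers; the grasp point (between the pads) lies 19 mm behind it; z points along the fingers, x is the direction in which the jaws open and shut, and the axes are right-handed (so a half turn about z gives the same grasp; the last joint's range is limited). The gripper opens to 85 mm and grips with 20 to 120 N. Pads are 22 mm wide; open, the fingers measure 114 mm over their backs; the gripper's body (76 mm by 85 mm) begins 54 mm behind the grasp point. The pads swing forward as they close: fully open they stand 13 mm farther back than shut.
Start: joints at [-1.436, 0.333, 0.04, 1.465, -0.013, 1.343, -0.059], TCP at [0.151, 0.632, 0.231] pointing down, gripper open.
Joint ranges: [-2.58, 2.58], [-0.38, 2.09], [-1.3, 1.39], [0.25, 2.4], [-1.5, 4.64], [0.08, 2.09], [-2.65, 2.65]. Speed limits (rad/s): [2.22, 2.22, 2.79, 2.79, 3.14, 3.14, 3.14].

INTERFACE

Orientations are given as a 3x3 rotation matrix whose columns are the frame's x, y, z axes.
In Python, from plant import bot gives the robot as it stands.
- The arm moves only by the tool jog_arm, never from a script. Its argument "deltas" is one flat list of numbers, 7 for each row, row after row: the turn, a rotation vector about the tool's x, y, z in units of 8 degrees (1.0 is 8 degrees), then the shift along the tool's x, y, z in mm, then the closure, from -1 (fully open) to 1 (shut). A call has 1 to 10 rows; each row is the pose to reach, as a shift and turn from the pose measured when the call began, along the tool's axes at that moment; what a row does not reach only later rows make up. A row lasts 1/10 s, in which the tool goes at most 50 mm and 8.59 degrees, less where a joint would pass 70% of its speed; a pose out of reach is approached as far as the arm can. A call with a gripper value outside its range is refused whole. The fingers move at their own pace and stop on an object; "grip_force" is the grip in N (left out, the last holds). Time passes only in rows, so rows that repeat a pose let the fingers close. It gives the time, the measured TCP pose, the force and the opening at its end, in the units of the state.
- bot.get_state(): the state, without advancing time (a new reading comes with each control period).
- bot.get_image(name): name is "side" or "top" or "wrist"; returns the picture (384x512x3 uint8, red, green, blue); there is no depth.
- bot.calibration(name): a dict with "fx", "fy", "cx", "cy" (pixels), "xyz" and "attitude" of the camera in the world. Camera axes: x right, y down, z forward; pixel columns grow to the right and rows downward; lengths in m; the calibration is good to about 2 mm. The wrist camera is an equidistant fisheye: a pixel r from the principal point sees the ray r / f radians off the axis. A picture is of the moment at which its call begins: read the wrist's pose just before it. calibration takes no time and is no camera call; for the wrist camera it gives the pose at the moment of the call.
- bot.job_done(): hands the job in, once; it reports no verdict.
Trained networks look in the newest picture that a camera, given by its name, has taken for a name from the list of things; names that differ only in an ending like _2 or _b are one class to them, and where a whole thing is asked for, a point or a joint stands for the part that bears it (a point fixed in the world has none). Each returns a list of dicts, best first, with "conf" (0 to 1); they miss things now and then, are a little off and sometimes report something else, mostly with a low value. They report only what shows in the picture. A call takes as long as a camera call. They do not tell look-alikes from the thing itself.
- bot.outline_of(thing, camera): "region" (384x512 bool, what is visible of it) and "rect" ([centre column, centre row, width, height] in pixels, round what is visible of it).
The state is a dict: "clock": time; "joint_positions": joint angles; "qd": joint speeds; "joint_efforts": joint torques, N m; "ee_pos": TCP position; "tcp_rot": TCP orientation; "wrist_force": force on the tool from outside, world axes, zero at the start; "wrist_torque": the same for the moment, N m; "width": finger opening in m.
Only numpy, scipy, OpenCV 4.12 (cv2) and the standard library are available. Lean on these libraries where they do the work, as an engineer would, in place of code of your own. Each camera call takes 0.05 s, during which the arm holds its last target.

## Working session

There is one attempt and no reset: what is moved stays moved. The work goes in short steps, Python scripts to look and compute and a tool call to move; the robot and the scene stay as the last step left them, time stands still between calls to the robot, and variables do not carry over. Pictures are saved under pics/ and viewed, and the job is handed in when it is done.

Besides the shell and the picture viewer there is one more tool, called after "Emit:" by a JSON object that holds its "name" and its "arguments", one argument or row to a line. jog_arm: Moves the arm, as the interface text tells. Its arguments: {"type":"object","properties":{"deltas":{"type":"array"},"grip_force":{"type":"number"}},"required":["deltas"]}

```bash
ls; mkdir -p pics; python3 - <<'E'
from plant import bot
import cv2,numpy as np
s=bot.get_state()
for k in s: print(k,np.round(s[k],3).tolist())
for n in ['side','top','wrist']:
    c=bot.calibration(n); print(n,{k:np.round(v,4).tolist() for k,v in c.items()})
    im=bot.get_image(n); cv2.imwrite(f'pics/{n}0.png',cv2.cvtColor(im,cv2.COLOR_RGB2BGR))
    for t in ['gauge_mid','collar_mid','stand']:
        r=bot.outline_of(t,n); print(n,t,[(round(d['conf'],2),np.round(d['rect'],1).tolist()) for d in r])
E
```

```text
pics
clock 0.0
joint_positions [-1.436, 0.334, 0.04, 1.466, -0.013, 1.343, -0.059]
qd [0.001, 0.001, -0.001, -0.001, -0.0, 0.001, 0.0]
joint_efforts [0.001, -65.854, 1.366, -40.555, 0.017, 0.013, -0.0]
ee_pos [0.151, 0.632, 0.23]
tcp_rot [[0.232, 0.973, -0.0], [0.973, -0.232, -0.002], [-0.002, 0.0, -1.0]]
wrist_force [-0.364, 0.4, -0.2]
wrist_torque [-0.021, -0.019, -0.01]
width 0.086
side {'fx': 388.1273, 'fy': 388.1273, 'cx': 255.8278, 'cy': 189.7145, 'xyz': [0.3016, 0.5769, 0.4727], 'attitude': [[-0.9938, -0.055, 0.0971], [-0.1115, 0.4549, -0.8835], [0.0044, -0.8888, -0.4582]]}
side gauge_mid [(0.94, [315.3, 176.0, 38.2, 29.6]), (0.79, [224.8, 193.7, 44.8, 30.8])]
side collar_mid [(0.64, [194.2, 224.6, 15.7, 18.1])]
side stand [(0.86, [181.9, 239.2, 32.0, 54.9])]
top {'fx': 350.6539, 'fy': 350.6539, 'cx': 257.9909, 'cy': 202.0396, 'xyz': [0.3538, -0.1941, 0.9479], 'attitude': [[-0.0298, -0.9993, 0.0206], [-0.9993, 0.0294, -0.0211], [0.0205, -0.0212, -0.9996]]}
top gauge_mid [(0.9, [280.1, 167.2, 33.9, 43.1]), (0.72, [334.8, 248.0, 38.5, 42.4])]
top collar_mid [(0.53, [192.1, 155.9, 17.5, 15.0])]
top stand [(0.71, [195.4, 164.2, 46.9, 48.0])]
wrist {'fx': 297.3186, 'fy': 297.3186, 'cx': 257.8823, 'cy': 198.4165, 'xyz': [0.0815, 0.6498, 0.3736], 'attitude': [[0.2319, 0.9338, 0.2724], [0.9727, -0.2226, -0.0651], [-0.0001, 0.28, -0.96]]}
wrist gauge_mid []
wrist collar_mid []
wrist stand []
```

View pics/side0.png

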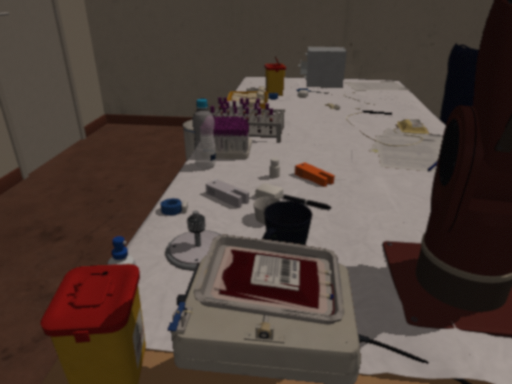

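View pics/top0.png

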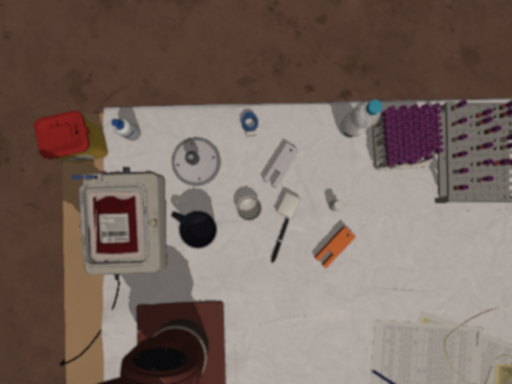

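View pics/wrist0.png

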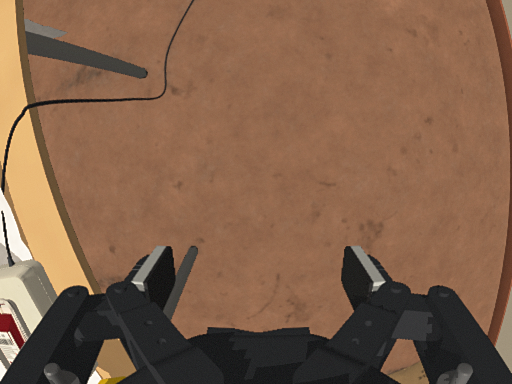

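```bash
cat > h.py <<'E'
import numpy as np,cv2
from plant import bot
def ray(c,p):
    u=(p[0]-c['cx'])/c['fx']; v=(p[1]-c['cy'])/c['fy']
    return np.array(c['attitude'])@np.array([u,v,1.])
def atz(n,p,z,c=None):
    c=c or bot.calibration(n); d=ray(c,p); o=np.array(c['xyz']); return o+d*(z-o[2])/d[2]
def wray(c,p):
    x=np.array([p[0]-c['cx'],p[1]-c['cy']]); r=np.hypot(*x); t=r/c['fx']
    return np.array(c['attitude'])@np.array([*(np.sin(t)*x/max(r,1e-9)),np.cos(t)])
def watz(c,p,z):
    d=wray(c,p); o=np.array(c['xyz']); return o+d*(z-o[2])/d[2]
def wproj(c,P):
    q=np.array(c['attitude']).T@(np.array(P)-np.array(c['xyz'])); r=np.hypot(q[0],q[1]); t=np.arctan2(r,q[2])
    return np.array([c['cx'],c['cy']])+c['fx']*t*q[:2]/max(r,1e-9)
def proj(c,P):
    q=np.array(c['attitude']).T@(np.array(P)-np.array(c['xyz'])); return np.array([c['cx']+c['fx']*q[0]/q[2],c['cy']+c['fy']*q[1]/q[2]])
def save(im,name): cv2.imwrite('pics/'+name,cv2.cvtColor(im,cv2.COLOR_RGB2BGR))
E
python3 - <<'E'
from h import *
im=cv2.imread('pics/top0.png'); cv2.imwrite('pics/topc.png',cv2.resize(im[90:290,100:370],None,fx=2.9,fy=2.9,interpolation=cv2.INTER_CUBIC))
im=cv2.imread('pics/side0.png'); cv2.imwrite('pics/sidec.png',cv2.resize(im[140:280,140:350],None,fx=3.8,fy=3.8,interpolation=cv2.INTER_CUBIC))
for p,z in [((195.4,162),.012),((280,163),.03),((334.8,246),.03)]: print(p,atz('top',p,z).round(3))
E
```

```text
(195.4, 162) [ 0.485 -0.05   0.012]
(280, 163) [ 0.474 -0.274  0.03 ]
(334.8, 246) [ 0.252 -0.412  0.03 ]
```

View pics/topc.png

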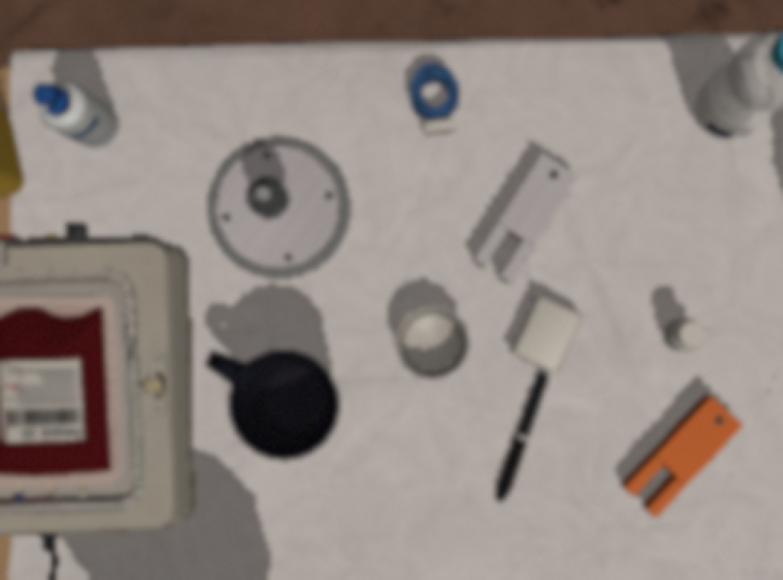

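View pics/sidec.png

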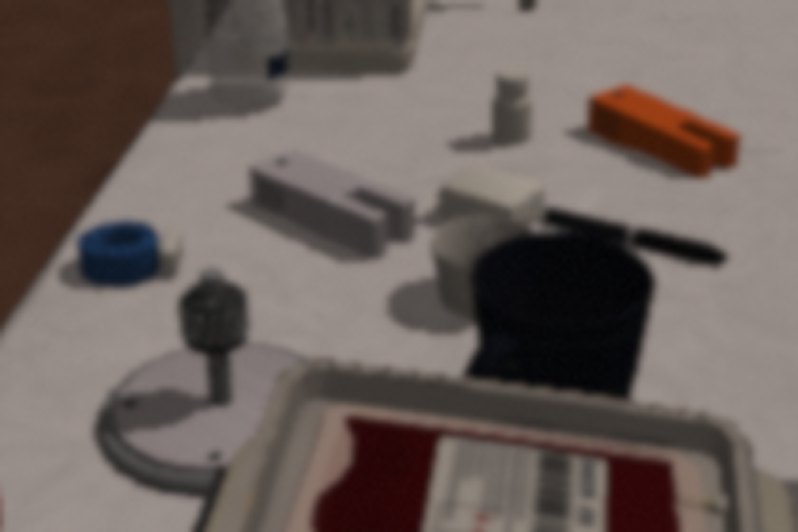

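Emit:
{"name": "jog_arm", "arguments": {
  "deltas": [0,0,0,-129,246,-70,-1,0,0,0,-129,246,-70,-1,0,0,0,-129,246,-70,-1,0,0,0,-129,246,-70,-1,0,0,0,-129,246,-70,-1,0,0,0,-129,246,-70,-1,0,0,0,-339,440,-70,-1,0,0,0,-339,440,-70,-1,0,0,0,-339,440,-70,-1,0,0,0,-339,440,-70,-1]
}}

```text
clock: 1.6
ee_pos: [0.4587, 0.2735, 0.3016]
tcp_rot: [[0.232, 0.973, 0.0], [0.973, -0.232, 0.001], [0.001, 0.0, -1.0]]
wrist_force: [1.0, 0.7, 0.4]
width: 0.0854
```

Emit:
{"name": "jog_arm", "arguments": {
  "deltas": [0,0,0,-86,72,0,-1,0,0,0,-86,72,0,-1,0,0,0,-419,70,0,-1,0,0,0,-419,70,0,-1,0,0,0,-419,70,0,-1,0,0,0,-419,70,0,-1,0,0,0,-419,70,0,-1,0,0,0,-419,70,0,-1,0,0,0,-419,70,0,-1,0,0,0,-419,70,0,-1]
}}

```text
clock: 2.6
ee_pos: [0.428, -0.1565, 0.302]
tcp_rot: [[0.241, 0.971, 0.002], [0.971, -0.241, 0.001], [0.002, 0.002, -1.0]]
wrist_force: [0.1, 0.3, 0.3]
width: 0.0853
```

```bash
python3 - <<'E'
from h import *
import pickle
s=bot.get_state(); print(np.round(s['ee_pos'],4),np.round(s['joint_positions'],3),np.round(s['tcp_rot'],3).tolist())
c=bot.calibration('wrist'); im=bot.get_image('wrist'); save(im,'w1.png'); pickle.dump(c,open('c1.pkl','wb'))
for t in ['gauge_mid','collar_mid','stand']:
    for d in bot.outline_of(t,'wrist'):
        print(t,round(d['conf'],2),np.round(d['rect'],1),d['region'].sum()); np.save(f'w1_{t}.npy',d['region'])
E
```

```text
[ 0.428  -0.1565  0.302 ] [-0.581 -0.192  0.737  1.829  0.128  1.454  1.46 ] [[0.241, 0.971, 0.002], [0.971, -0.241, 0.001], [0.002, 0.002, -1.0]]
gauge_mid 0.69 [188.2 207.2  43.1  73.7] 1786
gauge_mid 0.61 [78.  99.2 51.5 73.3] 1998
collar_mid 0.71 [342.8 194.4  27.2  31.2] 519
collar_mid 0.46 [186.7 209.   48.8  78.2] 1867
stand 0.7 [330.6 182.4  81.9  81.3] 1593
```

View pics/w1.png

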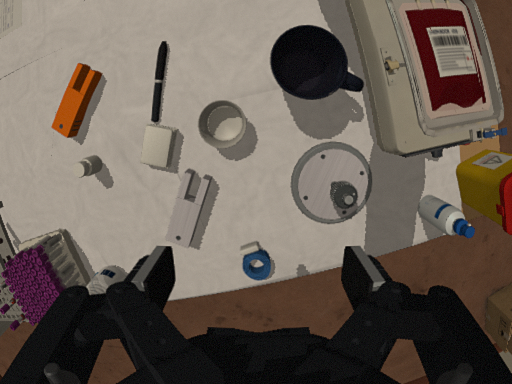

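```bash
python3 - <<'E'
im=__import__('cv2').imread('pics/w1.png'); import cv2
a=cv2.resize(im[155:265,150:230],None,fx=5,fy=5,interpolation=cv2.INTER_CUBIC); b=cv2.resize(im[130:240,280:390],None,fx=5,fy=5,interpolation=cv2.INTER_CUBIC)[:, :390]
b=cv2.resize(im[130:240,285:375],None,fx=5,fy=5,interpolation=cv2.INTER_CUBIC)[:, :398]
cv2.imwrite('pics/w1c.png',cv2.hconcat([a,b]))
E
```

```text
(no output)
```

View pics/w1c.png

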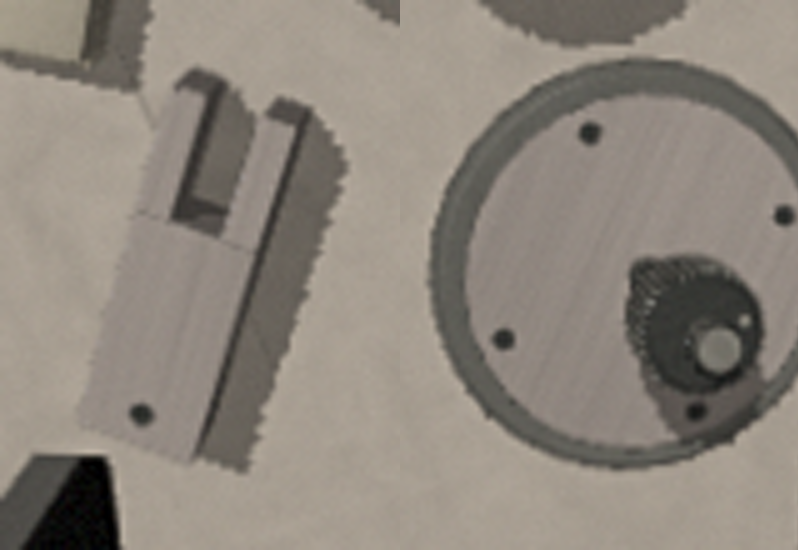

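```bash
python3 - <<'E'
from h import *
import pickle
c=pickle.load(open('c1.pkl','rb'))
P=[watz(c,p,.03)[:2] for p in [(185.6,173),(210,179.4),(188.4,247.8),(165.6,240)]]
P=np.array(P);print(P.round(4)); f=lambda a,b:np.linalg.norm(P[a]-P[b]).round(4)
print('len',f(0,3),f(1,2),'wid',f(0,1),f(2,3),'centre',P.mean(0).round(4))
a=(P[0]+P[1]-P[2]-P[3])/2; print('yaw',np.degrees(np.arctan2(a[1],a[0])))
w=P[0]-P[1]+P[3]-P[2]; print('w yaw',np.degrees(np.arctan2(w[1],w[0])))
print('rod',watz(c,(349,199.6),.092).round(4))
# seat circle: points
pts=[(590-400,100),(470-400,250),(540-400,395),(700-400,104),(660-400,440)]
Q=np.array([watz(c,(285+x/5,130+y/5),.0125)[:2] for x,y in pts])
A=np.c_[2*Q,np.ones(len(Q))]; s=np.linalg.lstsq(A,(Q**2).sum(1),rcond=None)[0]; print('seat',s[:2].round(4),np.sqrt(s[2]+s[0]**2+s[1]**2))
# cross with top/side cams
print('top rod px', proj(bot.calibration('top'),[.4855,-.05,.092]))
for n,p,z in [('top',(192.5,157.5),.092),('side',(140+212/3.8,140+275/3.8),.092)]: print(n,atz(n,p,z).round(4))
E
```

```text
[[ 0.4145 -0.2593]
 [ 0.4326 -0.2271]
 [ 0.5291 -0.2925]
 [ 0.5082 -0.3248]]
len 0.1143 0.1166 wid 0.037 0.0385 centre [ 0.4711 -0.2759]
yaw 145.465671319155
w yaw -121.16802460110658
rod [ 0.4889 -0.0502  0.092 ]
seat [ 0.4875 -0.0492] 0.0543232605076675
top rod px [190.14210656 157.27240257]
top [ 0.4848 -0.0557  0.092 ]
side [ 0.4861 -0.0488  0.092 ]
```

Emit:
{"name": "jog_arm", "arguments": {
  "deltas": [0,0,0.8,-40,35,50,-1,0,0,1.6,-80,70,100,-1,0,0,2.45,-118,104,150,-1,0,0,2.45,-118,104,172,-1,0,0,2.45,-118,104,172,-1,0,0,2.45,-118,104,172,-1]
}}

```text
clock: 3.4
ee_pos: [0.5029, -0.2874, 0.1242]
tcp_rot: [[0.543, 0.84, -0.008], [0.84, -0.543, 0.001], [-0.004, -0.007, -1.0]]
wrist_force: [-1.0, -0.1, 0.3]
width: 0.0855
```

```bash
python3 - <<'E'
from h import *
import pickle
s=bot.get_state(); print(np.round(s['ee_pos'],4),np.round(s['joint_positions'],3),np.round(s['tcp_rot'],3).tolist())
c=bot.calibration('wrist'); im=bot.get_image('wrist'); save(im,'w2.png'); pickle.dump(c,open('c2.pkl','wb'))
E
```

```text
[ 0.5029 -0.2874  0.1242] [-0.297  0.383  0.911  1.8   -0.329  1.128  1.722] [[0.543, 0.84, -0.008], [0.84, -0.543, 0.001], [-0.004, -0.007, -1.0]]
```

View pics/w2.png

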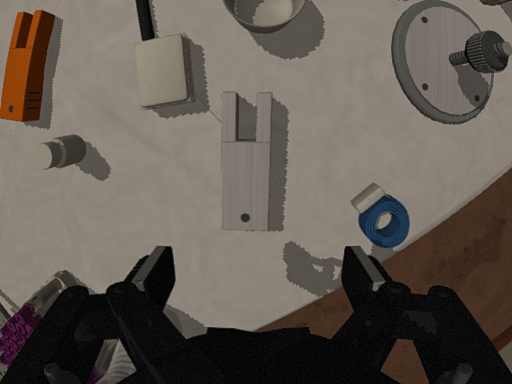

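```bash
python3 - <<'E'
from h import *
import pickle
c=pickle.load(open('c2.pkl','rb'))
P=[watz(c,p,.03)[:2] for p in [(222.5,92.5),(271.5,92.5),(269,230),(222.5,230)]]
P=np.array(P);print(P.round(4)); f=lambda a,b:np.linalg.norm(P[a]-P[b]).round(4)
print('len',f(0,3),f(1,2),'wid',f(0,1),f(2,3),'centre',P.mean(0).round(4))
a=(P[0]+P[1]-P[2]-P[3])/2; yaw=np.arctan2(a[1],a[0]);print('yaw',np.degrees(yaw))
s=bot.get_state(); R=np.array(s['tcp_rot']); 
u=np.array([np.cos(yaw),np.sin(yaw)]); g=P.mean(0)-.036*u
d=np.array([*g,.007])-s['ee_pos']; print('grasp',g,'tool d',(R.T@d*1000).round(1)); print('toolx yaw',np.degrees(np.arctan2(R[1,0],R[0,0])))
E
```

```text
[[ 0.4126 -0.2614]
 [ 0.4339 -0.2292]
 [ 0.5294 -0.2923]
 [ 0.5078 -0.3261]]
len 0.1151 0.1145 wid 0.0385 0.0401 centre [ 0.4709 -0.2773]
yaw 146.14830528412816
grasp [ 0.50081532 -0.29730741] tool d [ -9.9   4.  119.6]
toolx yaw 57.1121403207572
```

Emit:
{"name": "jog_arm", "arguments": {
  "deltas": [0,0,0.12,-10,4,40,-1,0,0,0.12,-10,4,80,-1,0,0,0.12,-10,4,105,-1,0,0,0.12,-10,4,120,-1,0,0,0.12,-10,4,120,-1,0,0,0.12,-10,4,120,-1]
}}

```text
clock: 4.05
ee_pos: [0.5019, -0.2973, 0.0081]
tcp_rot: [[0.556, 0.831, -0.003], [0.831, -0.556, 0.0], [-0.002, -0.003, -1.0]]
wrist_force: [-0.1, 0.5, 0.0]
width: 0.0854
```

Emit:
{"name": "jog_arm", "arguments": {
  "deltas": [0,0,0,0,0,0,0,0,0,0,0,0,0,1,0,0,0,0,0,0,1,0,0,0,0,0,0,1,0,0,0,0,0,0,1,0,0,0,0,0,0,1,0,0,0,0,0,0,1],
  "grip_force": 30
}}

```text
clock: 4.75
ee_pos: [0.5024, -0.2976, 0.0091]
tcp_rot: [[0.556, 0.831, -0.002], [0.831, -0.556, 0.0], [-0.001, -0.002, -1.0]]
wrist_force: [-1.2, 0.3, 7.9]
width: 0.0394
```

```bash
python3 - <<'E'
from h import *
s=bot.get_state(); print({k:np.round(s[k],4).tolist() for k in ['clock','ee_pos','tcp_rot','wrist_force','wrist_torque','width','joint_positions']})
c=bot.calibration('wrist'); im=bot.get_image('wrist'); save(im,'w3.png')
E
```

```text
{'clock': 4.75, 'ee_pos': [0.5024, -0.2976, 0.0091], 'tcp_rot': [[0.5562, 0.831, -0.0022], [0.831, -0.5562, 0.0002], [-0.001, -0.0019, -1.0]], 'wrist_force': [-1.2066, 0.3466, 7.8691], 'wrist_torque': [0.1872, 0.2851, 0.0141], 'width': 0.0394, 'joint_positions': [-0.1824, 0.5419, 0.8076, 1.8772, -0.482, 0.931, 1.8325]}
```

View pics/w3.png

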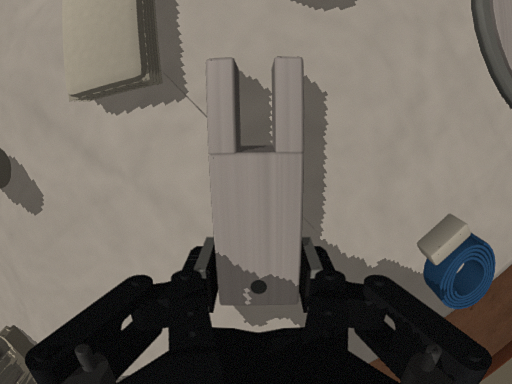

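Emit:
{"name": "jog_arm", "arguments": {
  "deltas": [0,0,0,0,0,-10,1,0,0,0,0,0,-30,1,0,0,0,0,0,-60,1,0,0,0,0,0,-90,1,0,0,0,0,0,-90,1,0,0,0,0,0,-90,1],
  "grip_force": 40
}}

```text
clock: 5.4
ee_pos: [0.5029, -0.2975, 0.0996]
tcp_rot: [[0.556, 0.831, -0.001], [0.831, -0.556, 0.0], [-0.0, -0.001, -1.0]]
wrist_force: [-0.6, 0.0, -2.6]
width: 0.0395
```

```bash
python3 - <<'E'
from h import *
s=bot.get_state(); print({k:np.round(s[k],4).tolist() for k in ['clock','ee_pos','tcp_rot','wrist_force','wrist_torque','width','joint_positions']})
c=bot.calibration('wrist'); im=bot.get_image('wrist'); save(im,'w4.png')
cv2.imwrite('pics/w4c.png',cv2.resize(cv2.imread('pics/w4.png')[40:320,180:330],None,fx=2.1,fy=2.1,interpolation=cv2.INTER_CUBIC))
R=np.array(s['tcp_rot']);p=np.array(s['ee_pos'])
for q in [(207,60),(302,57),(218,304),(302,304),(241,151),(272,151)]: print(q,(R.T@(watz(c,q,p[2]+.021)-p)*1000).round(1))
E
```

```text
{'clock': 5.4, 'ee_pos': [0.5029, -0.2975, 0.0996], 'tcp_rot': [[0.556, 0.8312, -0.0009], [0.8312, -0.556, 0.0004], [-0.0002, -0.001, -1.0]], 'wrist_force': [-0.5873, 0.0138, -2.573], 'wrist_torque': [0.0042, -0.0133, 0.0261], 'width': 0.0395, 'joint_positions': [-0.2611, 0.4222, 0.8975, 1.8161, -0.3709, 1.0831, 1.753]}
(207, 60) [-19.6 -94.6 -20.9]
(302, 57) [ 18.8 -95.7 -20.9]
(218, 304) [-19.1  18.9 -21. ]
(302, 304) [ 23.1  19.  -21. ]
(241, 151) [ -6.  -56.5 -20.9]
(272, 151) [  6.8 -56.5 -20.9]
```

View pics/w4c.png

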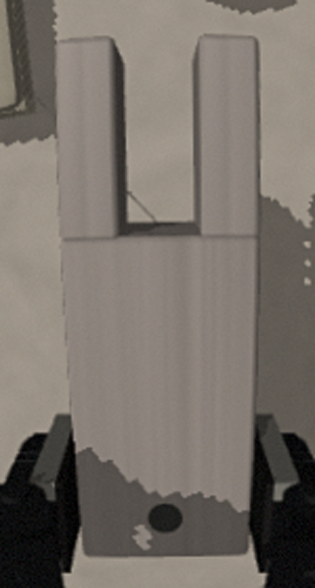

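Emit:
{"name": "jog_arm", "arguments": {
  "deltas": [0,0,0,40,-5,0,1,0,0,0,80,-10,0,1,0,0,0,120,-15,0,1,0,0,0,160,-20,0,1,0,0,0,190,-25,0,1,0,0,0,198,-25,0,1,0,0,0,198,-25,0,1,0,0,0,198,-25,0,1]
}}

```text
clock: 6.25
ee_pos: [0.5906, -0.12, 0.0978]
tcp_rot: [[0.557, 0.83, -0.004], [0.83, -0.557, 0.0], [-0.002, -0.004, -1.0]]
wrist_force: [-0.3, -0.5, -3.2]
width: 0.0391
```

```bash
python3 - <<'E'
from h import *
s=bot.get_state(); print({k:np.round(s[k],4).tolist() for k in ['clock','ee_pos','tcp_rot','wrist_force','wrist_torque','width','joint_positions']})
c=bot.calibration('wrist'); im=bot.get_image('wrist'); save(im,'w5.png')
import pickle; pickle.dump((c,s),open('c5.pkl','wb'))
im=bot.get_image('side'); save(im,'s5.png')
cv2.imwrite('pics/s5c.png',cv2.resize(cv2.imread('pics/s5.png')[140:300,120:320],None,fx=3.7,fy=3.7,interpolation=cv2.INTER_CUBIC))
E
```

```text
{'clock': 6.25, 'ee_pos': [0.5906, -0.12, 0.0978], 'tcp_rot': [[0.5571, 0.8304, -0.0043], [0.8304, -0.5571, 0.0001], [-0.0023, -0.0036, -1.0]], 'wrist_force': [-0.3139, -0.5294, -3.2363], 'wrist_torque': [-0.1008, -0.0557, -0.0184], 'width': 0.0391, 'joint_positions': [-0.5418, 0.4556, 0.8525, 1.768, -0.3803, 1.0968, 1.4189]}
```

View pics/w5.png

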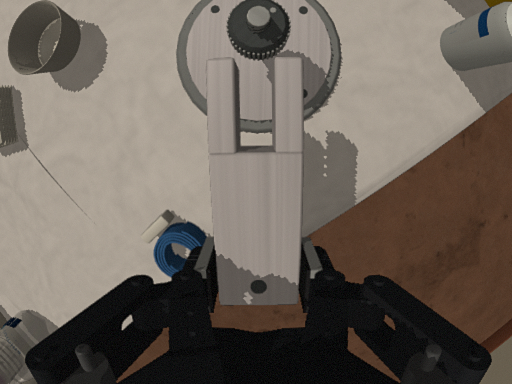

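View pics/s5c.png

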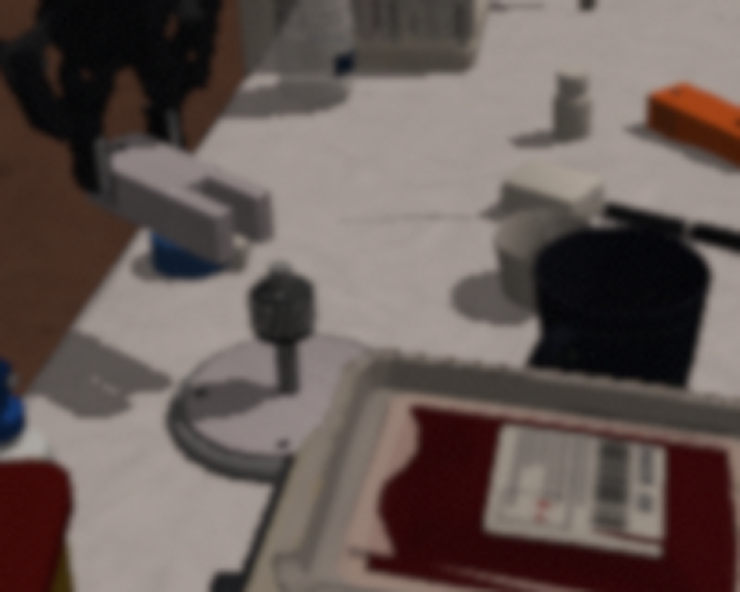

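```bash
python3 - <<'E'
from h import *
import pickle
c,s=pickle.load(open('c5.pkl','rb')); R=np.array(s['tcp_rot']);p=np.array(s['ee_pos'])
def t(q,z):
    w=watz(c,q,z); print(q,'w',w.round(4),'tool mm',(R.T@(w-p)*1000).round(1))
t((259,16),.092)
for q in [(182,250),(208,240),(147,240),(170,212)]: t(q,.02)
for q in [(222,62),(289,58)]: t(q,p[2]+.021)
cv2.imwrite('pics/w5c.png',cv2.resize(cv2.imread('pics/w5.png')[0:160,170:350],None,fx=3.7,fy=3.7,interpolation=cv2.INTER_CUBIC))
E
```

```text
(259, 16) w [ 0.4896 -0.0504  0.092 ] tool mm [   1.5 -122.6    6.2]
(182, 250) w [ 0.5865 -0.1932  0.02  ] tool mm [-62.9  37.7  77.8]
(208, 240) w [ 0.5913 -0.1687  0.02  ] tool mm [-39.9  28.   77.8]
(147, 240) w [ 0.5626 -0.2141  0.02  ] tool mm [-93.6  29.5  77.9]
(170, 212) w [ 0.5546 -0.1803  0.02  ] tool mm [-70.    4.   77.9]
(222, 62) w [ 0.5055 -0.0791  0.1188] tool mm [-13.5 -93.5 -20.6]
(289, 58) w [ 0.5192 -0.0558  0.1188] tool mm [ 13.5 -95.1 -20.7]
```

View pics/w5c.png

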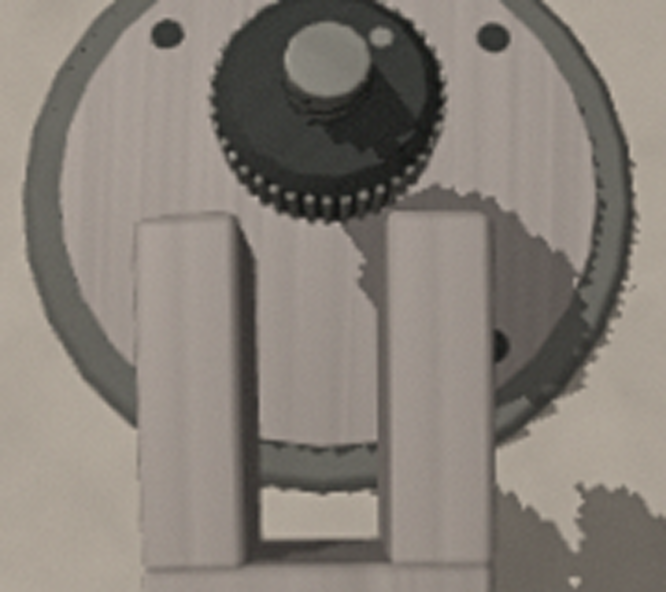

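Emit:
{"name": "jog_arm", "arguments": {
  "deltas": [0,0,0,1,0,25,1,0,0,0,1,0,50,1,0,0,0,1,0,65,1,0,0,0,1,0,72,1,0,0,0,1,0,72,1,0,0,0,1,0,72,1,0,0,0,1,0,72,1]
}}

```text
clock: 7.05
ee_pos: [0.5917, -0.12, 0.0273]
tcp_rot: [[0.558, 0.83, -0.002], [0.83, -0.558, 0.0], [-0.001, -0.002, -1.0]]
wrist_force: [-0.2, 0.4, -2.9]
width: 0.0396
```

```bash
cat > look.py <<'E'
from h import *
import pickle,sys
n=sys.argv[1]
s=bot.get_state(); print({k:np.round(s[k],4).tolist() for k in ['clock','ee_pos','tcp_rot','wrist_force','wrist_torque','width','joint_positions']})
c=bot.calibration('wrist'); im=bot.get_image('wrist'); save(im,f'w{n}.png')
pickle.dump((c,s),open(f'c{n}.pkl','wb'))
if len(sys.argv)>2:
    im=bot.get_image('side'); save(im,f's{n}.png')
    cv2.imwrite(f'pics/s{n}c.png',cv2.resize(cv2.cvtColor(im,cv2.COLOR_RGB2BGR)[180:290,130:260],None,fx=5,fy=5,interpolation=cv2.INTER_CUBIC))
E
python3 look.py 6 s
```

```text
{'clock': 7.05, 'ee_pos': [0.5917, -0.12, 0.0273], 'tcp_rot': [[0.5583, 0.8296, -0.0018], [0.8297, -0.5583, 0.0003], [-0.0008, -0.0016, -1.0]], 'wrist_force': [-0.1513, 0.4461, -2.9229], 'wrist_torque': [-0.0159, -0.0921, -0.0191], 'width': 0.0396, 'joint_positions': [-0.4905, 0.5437, 0.792, 1.8171, -0.4602, 0.9768, 1.4736]}
```

View pics/w6.png

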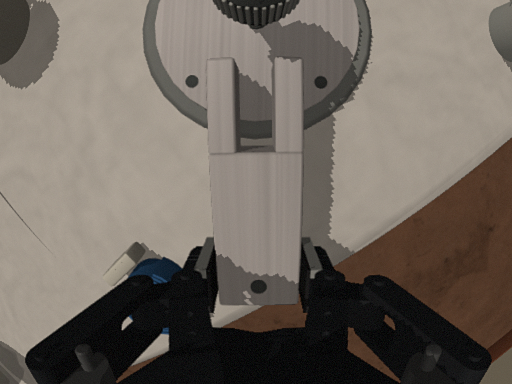

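View pics/s6c.png

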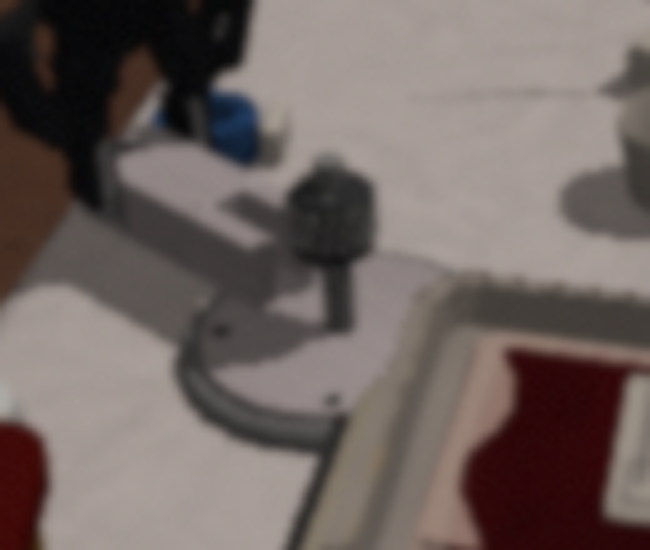

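Emit:
{"name": "jog_arm", "arguments": {
  "deltas": [0,0,0,0.5,0,2.5,1,0,0,0,0.5,-8,2.5,1,0,0,0,0.5,-16,2.5,1,0,0,0,0.5,-24,2.5,1,0,0,0,0.5,-32,2.5,1,0,0,0,0.5,-40,2.5,1,0,0,0,0.5,-40,2.5,1]
}}

```text
clock: 7.85
ee_pos: [0.5576, -0.096, 0.0246]
tcp_rot: [[0.557, 0.83, -0.003], [0.83, -0.557, 0.001], [-0.0, -0.003, -1.0]]
wrist_force: [0.4, 0.0, -3.0]
width: 0.0393
```

```bash
python3 look.py 7 s
```

```text
{'clock': 7.85, 'ee_pos': [0.5576, -0.096, 0.0246], 'tcp_rot': [[0.5575, 0.8302, -0.0027], [0.8302, -0.5575, 0.0013], [-0.0004, -0.003, -1.0]], 'wrist_force': [0.3914, 0.0488, -2.9852], 'wrist_torque': [0.0262, -0.0995, 0.063], 'width': 0.0393, 'joint_positions': [-0.5678, 0.4783, 0.8135, 1.9129, -0.4294, 0.9357, 1.432]}
```

View pics/w7.png

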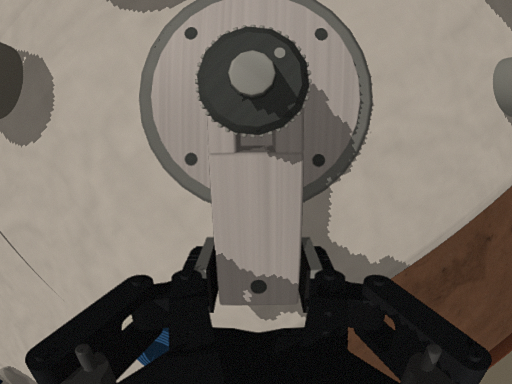

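View pics/s7c.png

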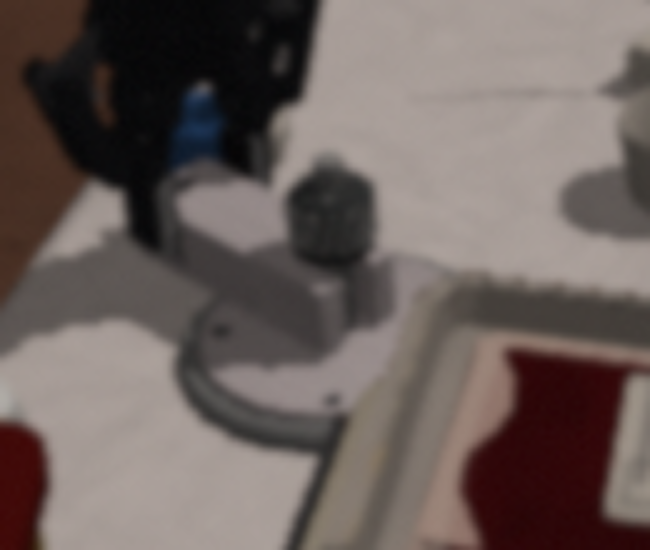

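```bash
python3 - <<'E'
from h import *
import pickle
c,s=pickle.load(open('c7.pkl','rb')); R=np.array(s['tcp_rot']);p=np.array(s['ee_pos'])
def t(q,z):
    w=watz(c,q,z); print(q,'w',w.round(4),'tool mm',(R.T@(w-p)*1000).round(1))
t((252,73),.092)
for q in [(208,155),(302,153),(238,150),(274,150)]: t(q,p[2]+.021)
E
```

```text
(252, 73) w [ 0.4893 -0.0507  0.092 ] tool mm [ -0.5 -82.2 -67.2]
(208, 155) w [ 0.501  -0.0817  0.0456] tool mm [-19.7 -55.  -20.8]
(302, 153) w [ 0.5221 -0.0489  0.0456] tool mm [ 19.2 -55.8 -20.8]
(238, 150) w [ 0.5064 -0.0702  0.0456] tool mm [ -7.2 -56.9 -20.8]
(274, 150) w [ 0.5147 -0.058   0.0456] tool mm [  7.6 -56.9 -20.8]
```

Emit:
{"name": "jog_arm", "arguments": {
  "deltas": [0,0,0,-0.5,-6,0,1,0,0,0,-0.5,-12,0,1,0,0,0,-0.5,-15,0.5,1,0,0,0,-0.5,-17,1,1,0,0,0,-0.5,-17,1.5,1]
}}

```text
clock: 8.45
ee_pos: [0.5442, -0.0874, 0.0233]
tcp_rot: [[0.558, 0.83, -0.002], [0.83, -0.558, 0.001], [-0.0, -0.002, -1.0]]
wrist_force: [0.4, -0.1, -3.3]
width: 0.0393
```

Emit:
{"name": "jog_arm", "arguments": {
  "deltas": [0,0,0,0,0,0.5,1,0,0,0,0,0,0.5,1]
}}

```text
clock: 8.65
ee_pos: [0.5442, -0.0875, 0.0228]
tcp_rot: [[0.558, 0.83, -0.002], [0.83, -0.558, 0.001], [-0.0, -0.002, -1.0]]
wrist_force: [0.1, -0.1, -2.1]
width: 0.0394
```

Emit:
{"name": "jog_arm", "arguments": {
  "deltas": [0,0,0,0,0,0.5,1,0,0,0,0,-1,0.7,1,0,0,0,0,-2,0.7,1,0,0,0,0,-2,0.7,1]
}}

```text
clock: 9.05
ee_pos: [0.5424, -0.0863, 0.0221]
tcp_rot: [[0.558, 0.83, -0.002], [0.83, -0.558, 0.001], [-0.0, -0.002, -1.0]]
wrist_force: [-0.4, 0.3, -2.2]
width: 0.0391
```

Emit:
{"name": "jog_arm", "arguments": {
  "deltas": [0,0,0,0,-1,0,1,0,0,0,0,-1,0,1]
}}

```text
clock: 9.25
ee_pos: [0.5414, -0.0857, 0.0221]
tcp_rot: [[0.558, 0.83, -0.002], [0.83, -0.558, 0.001], [-0.0, -0.002, -1.0]]
wrist_force: [1.2, -0.5, -2.0]
width: 0.0392
```

Emit:
{"name": "jog_arm", "arguments": {
  "deltas": [0,0,0,0,-1,0,1,0,0,0,0,-1,0,1]
}}

```text
clock: 9.45
ee_pos: [0.5406, -0.085, 0.0221]
tcp_rot: [[0.558, 0.83, -0.002], [0.83, -0.558, 0.001], [-0.0, -0.002, -1.0]]
wrist_force: [-0.3, 0.3, -2.6]
width: 0.0392
```

Emit:
{"name": "jog_arm", "arguments": {
  "deltas": [0,0,0,0,-1,0,1,0,0,0,0,-1,0,1]
}}

```text
clock: 9.65
ee_pos: [0.5404, -0.0849, 0.0224]
tcp_rot: [[0.558, 0.83, -0.0], [0.83, -0.558, 0.0], [-0.0, -0.0, -1.0]]
wrist_force: [3.1, -2.6, -3.8]
width: 0.039
```

Emit:
{"name": "jog_arm", "arguments": {
  "deltas": [0,0,0,0,-0.7,0.3,1,0,0,0,0,-0.7,0.3,1]
}}

```text
clock: 9.85
ee_pos: [0.5404, -0.0849, 0.0223]
tcp_rot: [[0.558, 0.83, 0.001], [0.83, -0.558, -0.0], [0.0, 0.001, -1.0]]
wrist_force: [4.9, -4.4, -2.5]
width: 0.0389
```

Emit:
{"name": "jog_arm", "arguments": {
  "deltas": [0,0,0,0,1,0.3,1,0,0,0,0,1,0.7,1,0,0,0,0,1,0.7,1]
}}

```text
clock: 10.15
ee_pos: [0.5408, -0.0852, 0.0218]
tcp_rot: [[0.558, 0.83, -0.0], [0.83, -0.558, 0.0], [0.0, -0.0, -1.0]]
wrist_force: [-1.4, -0.1, 5.5]
width: 0.0392
```

Emit:
{"name": "jog_arm", "arguments": {
  "deltas": [0,0,0,0,0,0.5,1,0,0,0,0,0,0.5,1]
}}

```text
clock: 10.35
ee_pos: [0.5408, -0.0852, 0.0218]
tcp_rot: [[0.558, 0.83, -0.0], [0.83, -0.558, 0.001], [0.001, -0.001, -1.0]]
wrist_force: [-0.8, 0.4, 6.2]
width: 0.0389
```

Emit:
{"name": "jog_arm", "arguments": {
  "deltas": [0,0,0,0,0,0,-0.3,0,0,0,0,0,0,-0.3,0,0,0,0,0,0,-0.6,0,0,0,0,0,0,-0.6,0,0,0,0,0,-20,-0.6,0,0,0,0,0,-60,-0.6,0,0,0,0,0,-100,-1,0,0,0,0,0,-130,-1,0,0,0,0,0,-130,-1]
}}

```text
clock: 11.25
ee_pos: [0.5431, -0.0858, 0.1557]
tcp_rot: [[0.558, 0.83, 0.006], [0.83, -0.558, 0.002], [0.005, 0.004, -1.0]]
wrist_force: [2.0, -0.2, -0.0]
width: 0.0853
```

```bash
python3 look.py 8 s
```

```text
{'clock': 11.25, 'ee_pos': [0.5431, -0.0858, 0.1557], 'tcp_rot': [[0.558, 0.8298, 0.0059], [0.8299, -0.558, 0.002], [0.0049, 0.0038, -1.0]], 'wrist_force': [1.9981, -0.2369, -0.0237], 'wrist_torque': [0.0063, 0.0044, -0.0135], 'width': 0.0853, 'joint_positions': [-0.7371, 0.2534, 0.9468, 1.8487, -0.2285, 1.1472, 1.2672]}
```

View pics/w8.png

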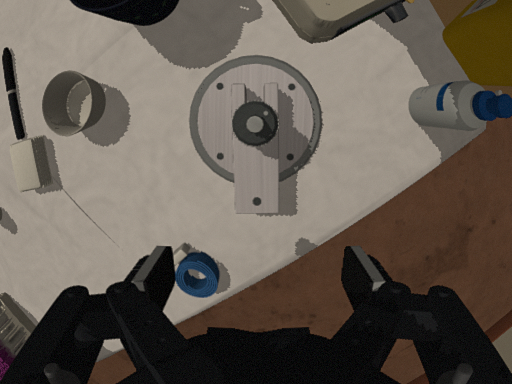

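View pics/s8c.png

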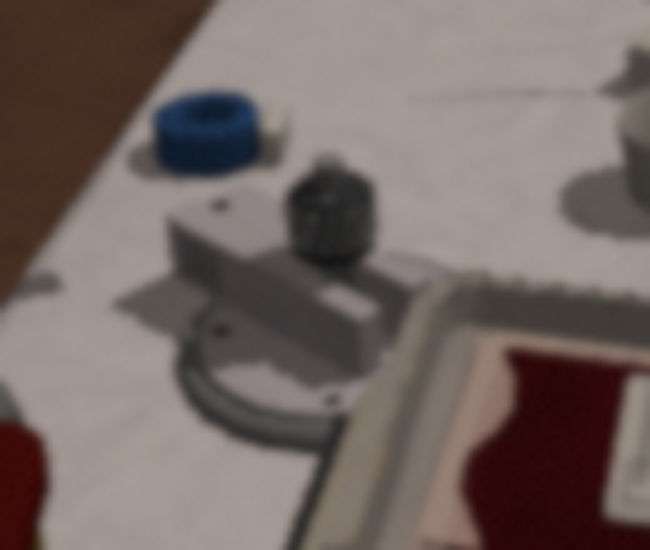

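```bash
python3 - <<'E'
from h import *
c=bot.calibration('side')
for z in [.092,.085,.08,.075,.07,.065,.06,.055,.05,.0425]:
    print(z,((proj(c,[.489,-.0502,z])-[130,180])*5).round(1))
im=cv2.imread('pics/s8.png'); cv2.imwrite('pics/s8d.png',cv2.resize(im[205:240,175:215],None,fx=15,fy=15,interpolation=cv2.INTER_CUBIC))
import pickle
c,s=pickle.load(open('c8.pkl','rb'))
im=cv2.imread('pics/w8.png'); cv2.imwrite('pics/w8d.png',cv2.resize(im[70:220,180:330],None,fx=4,fy=4,interpolation=cv2.INTER_CUBIC))
print(watz(c,(254,124),.092))
E
```

```text
0.092 [322.5 159.6]
0.085 [323.7 175.2]
0.08 [324.6 186.3]
0.075 [325.5 197.3]
0.07 [326.3 208.2]
0.065 [327.2 219.1]
0.06 [328.  229.9]
0.055 [328.9 240.7]
0.05 [329.7 251.4]
0.0425 [331.  267.3]
[ 0.48878987 -0.05091148  0.092     ]
```

View pics/s8d.png

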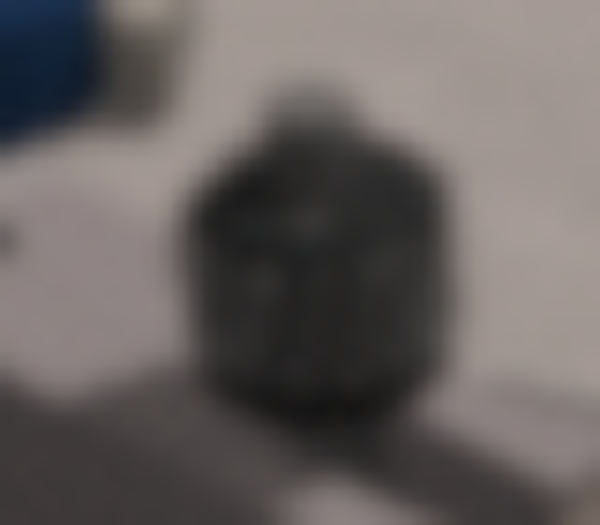

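View pics/w8d.png

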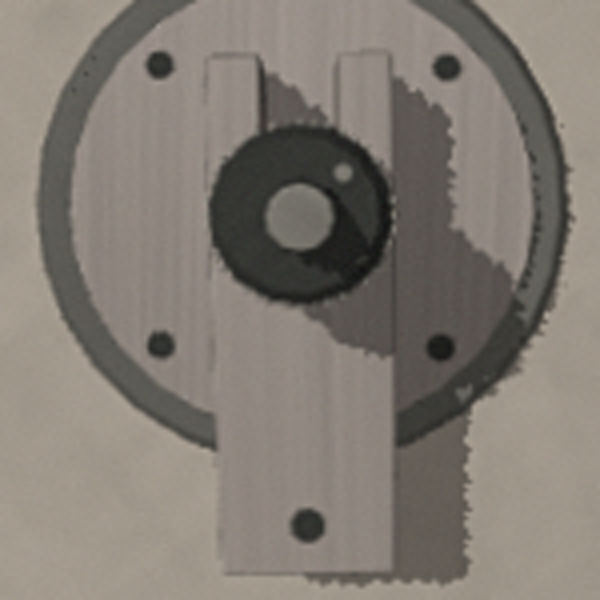

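Emit:
{"name": "jog_arm", "arguments": {
  "deltas": [0,0,-1,-1,-32,0,-1,0,0,-2,-1,-64.7,0,-1,0,0,-3,-1,-64.7,0,-1,0,0,-4,-1,-64.7,0,-1,0,0,-5,-1,-64.7,0,-1,0,0,-6,-1,-64.7,0,-1,0,0,-7,-1,-64.7,0,-1,0,0,-8,-1,-64.7,0,-1,0,0,-9,-1,-64.7,0,-1,0,0,-9,-1,-64.7,0,-1]
}}

```text
clock: 12.35
ee_pos: [0.4859, -0.0497, 0.1508]
tcp_rot: [[-0.619, 0.785, -0.001], [0.785, 0.619, 0.001], [0.002, -0.0, -1.0]]
wrist_force: [0.4, 0.2, -0.3]
width: 0.0852
```

```bash
python3 - <<'E'
from h import *
s=bot.get_state(); print({k:np.round(s[k],4).tolist() for k in ['clock','ee_pos','tcp_rot','wrist_force','wrist_torque','width','joint_positions']})
E
```

```text
{'clock': 12.35, 'ee_pos': [0.4859, -0.0497, 0.1508], 'tcp_rot': [[-0.6192, 0.7853, -0.0014], [0.7853, 0.6192, 0.0012], [0.0019, -0.0003, -1.0]], 'wrist_force': [0.3732, 0.1689, -0.3215], 'wrist_torque': [-0.0556, 0.0093, 0.0051], 'width': 0.0852, 'joint_positions': [-0.8064, 0.0624, 0.8602, 1.984, -0.0538, 1.119, 2.3149]}
```

Emit:
{"name": "jog_arm", "arguments": {
  "deltas": [0,0,0,-2.6,2,20,-1,0,0,0,-2.6,2,40,-1,0,0,0,-2.6,2,50,-1,0,0,0,-2.6,2,50,-1]
}}

```text
clock: 12.75
ee_pos: [0.4878, -0.0506, 0.0993]
tcp_rot: [[-0.617, 0.787, -0.005], [0.787, 0.617, 0.0], [0.003, -0.004, -1.0]]
wrist_force: [-0.2, -0.6, -0.5]
width: 0.0855
```

```bash
python3 look.py 9 s
```

```text
{'clock': 12.75, 'ee_pos': [0.4878, -0.0506, 0.0993], 'tcp_rot': [[-0.6171, 0.7869, -0.0046], [0.7869, 0.6171, 0.0001], [0.0029, -0.0036, -1.0]], 'wrist_force': [-0.1634, -0.5746, -0.533], 'wrist_torque': [-0.0443, -0.0201, 0.0004], 'width': 0.0855, 'joint_positions': [-0.7726, 0.1613, 0.8593, 2.0319, -0.1435, 1.0132, 2.393]}
```

View pics/w9.png

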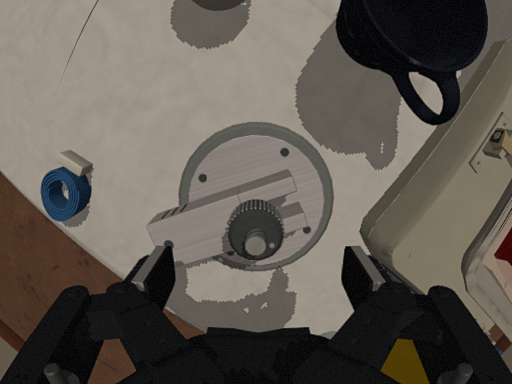

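View pics/s9.png

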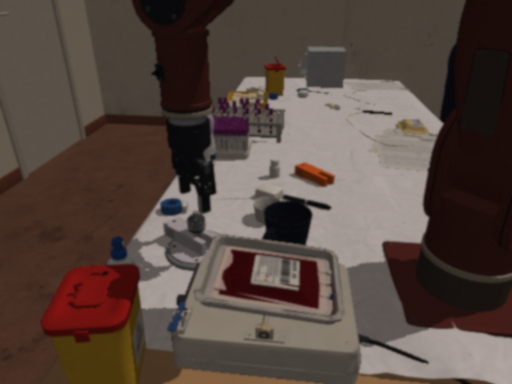

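```bash
python3 - <<'E'
from h import *
import pickle
c,s=pickle.load(open('c9.pkl','rb')); R=np.array(s['tcp_rot']);p=np.array(s['ee_pos'])
def t(q,z):
    w=watz(c,q,z); print(q,z,'w',w.round(4),'tool mm',(R.T@(w-p)*1000).round(1))
t((256,243),.092)
for z in [.05,.08,.1,.12]: t((364,230),z); print('top',atz('top',(165,173),z).round(3))
E
python3 -c "
import cv2
im=cv2.imread('pics/w9.png');cv2.imwrite('pics/w9c.png',cv2.resize(im[110:310,130:400],None,fx=2.9,fy=2.9,interpolation=cv2.INTER_CUBIC))"
```

```text
(256, 243) 0.092 w [ 0.4871 -0.0514  0.092 ] tool mm [-0.3 -1.1  7.3]
(364, 230) 0.05 w [0.4468 0.0169 0.05  ] tool mm [78.2  9.6 49.5]
top [0.453 0.022 0.05 ]
(364, 230) 0.08 w [ 4.446e-01 -4.000e-04  8.000e-02] tool mm [66.1 -2.9 19.5]
top [0.45  0.015 0.08 ]
(364, 230) 0.1 w [ 0.4431 -0.0119  0.1   ] tool mm [ 58.  -11.3  -0.4]
top [0.448 0.01  0.1  ]
(364, 230) 0.12 w [ 0.4416 -0.0233  0.12  ] tool mm [ 49.9 -19.6 -20.4]
top [0.446 0.005 0.12 ]
```

View pics/w9c.png

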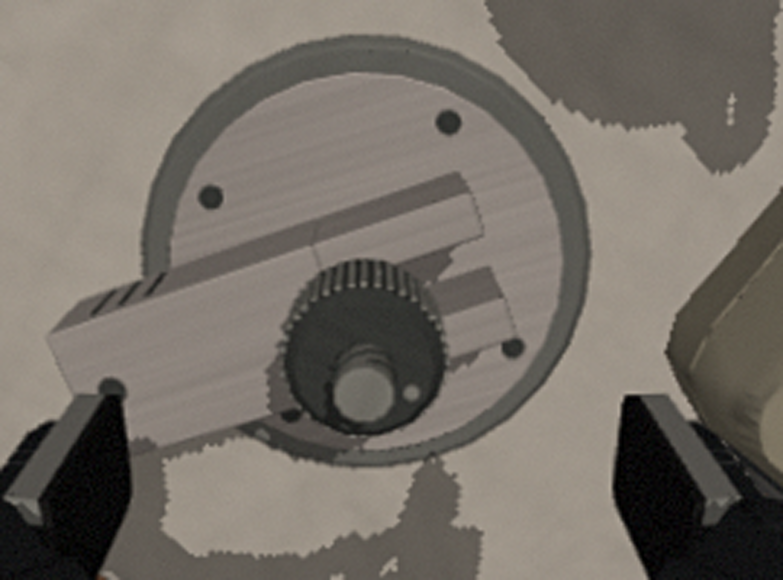

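Emit:
{"name": "jog_arm", "arguments": {
  "deltas": [0,0,0,-0.5,0.4,20,-1,0,0,0,-0.5,0.4,35,-1,0,0,0,-0.5,0.4,42,-1,0,0,0,-0.5,0.4,43,-1,0,0,0,-0.5,0.4,43,-1,0,0,0,-0.5,0.4,43,-1]
}}

```text
clock: 13.45
ee_pos: [0.4902, -0.0507, 0.0589]
tcp_rot: [[-0.618, 0.786, -0.001], [0.786, 0.618, 0.001], [0.001, 0.0, -1.0]]
wrist_force: [0.2, 0.1, -0.5]
width: 0.0856
```

Emit:
{"name": "jog_arm", "arguments": {
  "deltas": [0,0,0,0,0,0,0,0,0,0,0,0,0,0,0,0,0,0,0,0,1,0,0,0,0,0,0,1,0,0,0,0,0,0,1,0,0,0,0,0,0,1],
  "grip_force": 30
}}

```text
clock: 14.05
ee_pos: [0.4903, -0.0507, 0.0592]
tcp_rot: [[-0.618, 0.786, -0.0], [0.786, 0.618, 0.001], [0.001, 0.001, -1.0]]
wrist_force: [-1.7, 0.4, 5.1]
width: 0.035
```

```bash
python3 look.py 10 s
```

```text
{'clock': 14.05, 'ee_pos': [0.4903, -0.0507, 0.0592], 'tcp_rot': [[-0.6177, 0.7864, -0.0004], [0.7864, 0.6177, 0.0015], [0.0014, 0.0006, -1.0]], 'wrist_force': [-1.741, 0.378, 5.1185], 'wrist_torque': [0.0976, 0.4242, 0.0646], 'width': 0.035, 'joint_positions': [-0.7329, 0.2407, 0.8373, 2.0637, -0.2248, 0.9279, 2.4628]}
```

View pics/w10.png

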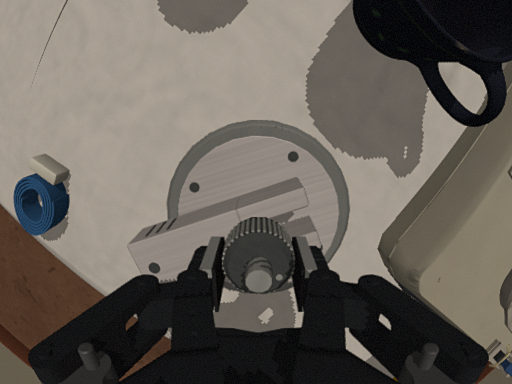

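View pics/s10c.png

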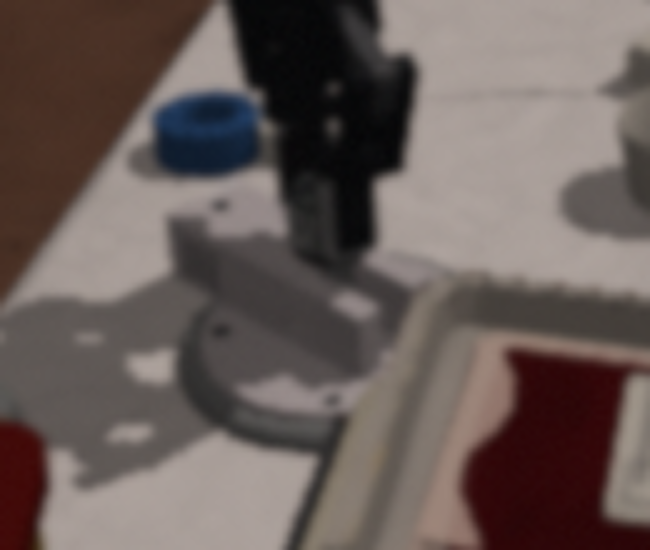

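Emit:
{"name": "jog_arm", "arguments": {
  "deltas": [0,0,0.8,0,0,0.35,1,0,0,1.6,0,0,0.7,1,0,0,2.4,0,0,1.05,1,0,0,3.2,0,0,1.4,1,0,0,4,0,0,1.8,1,0,0,4,0,0,1.8,1]
}}

```text
clock: 14.75
ee_pos: [0.4906, -0.0515, 0.0574]
tcp_rot: [[-0.105, 0.994, 0.0], [0.994, 0.105, 0.0], [0.0, 0.0, -1.0]]
wrist_force: [1.3, -4.2, 0.5]
width: 0.0346
```

```bash
cat > st.py <<'E'
from h import *
s=bot.get_state(); R=np.array(s['tcp_rot'])
print(round(s['clock'],2),np.round(s['ee_pos'],4),'yaw',round(float(np.degrees(np.arctan2(R[1,0],R[0,0]))),2),'z',R[:,2].round(4),'F',np.round(s['wrist_force'],2),'T',np.round(s['wrist_torque'],3),'w',round(s['width'],4),'q7',round(s['joint_positions'][6],3))
E
python3 st.py; python3 look.py 11
```

```text
14.75 [ 0.4906 -0.0515  0.0574] yaw 96.01 z [ 3.e-04  2.e-04 -1.e+00] F [ 1.27 -4.24  0.49] T [-0.85  -0.265 -0.006] w 0.0346 q7 1.952
{'clock': 14.75, 'ee_pos': [0.4906, -0.0515, 0.0574], 'tcp_rot': [[-0.1048, 0.9945, 0.0003], [0.9945, 0.1048, 0.0002], [0.0001, 0.0003, -1.0]], 'wrist_force': [1.273, -4.2384, 0.4897], 'wrist_torque': [-0.8496, -0.265, -0.0057], 'width': 0.0346, 'joint_positions': [-0.8206, 0.273, 0.9469, 2.0676, -0.2767, 0.9302, 1.9521]}
```

View pics/w11.png

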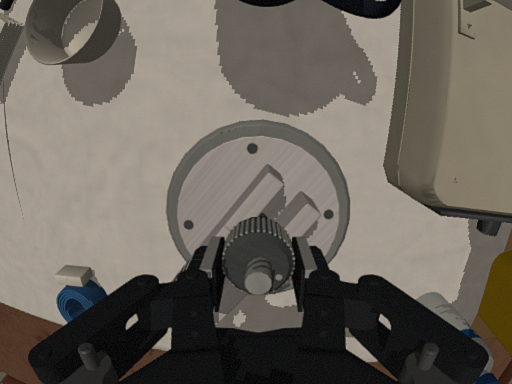

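Emit:
{"name": "jog_arm", "arguments": {
  "deltas": [0,0,0.8,-0.8,0.2,0.35,1,0,0,1.6,-0.8,0.2,0.7,1,0,0,2.4,-0.8,0.2,1.05,1,0,0,3.2,-0.8,0.2,1.4,1,0,0,4,-0.8,0.2,1.8,1,0,0,4.8,-0.8,0.2,2.15,1]
}}

```text
clock: 15.4
ee_pos: [0.4904, -0.0526, 0.0553]
tcp_rot: [[0.533, 0.846, -0.001], [0.846, -0.533, 0.0], [-0.0, -0.001, -1.0]]
wrist_force: [-1.7, -3.4, 3.3]
width: 0.035
```

```bash
python3 st.py
```

```text
15.4 [ 0.4904 -0.0526  0.0553] yaw 57.79 z [-7.e-04  1.e-04 -1.e+00] F [-1.73 -3.38  3.29] T [-0.625  0.464  0.032] w 0.035 q7 1.375
```

Emit:
{"name": "jog_arm", "arguments": {
  "deltas": [0,0,0.5,-0.5,0,0.22,1,0,0,1,-0.5,0,0.44,1,0,0,1.5,-0.5,0,0.66,1]
}}

```text
clock: 15.7
ee_pos: [0.4902, -0.0529, 0.0547]
tcp_rot: [[0.697, 0.718, -0.001], [0.718, -0.697, 0.0], [-0.0, -0.001, -1.0]]
wrist_force: [-0.5, -1.4, 1.5]
width: 0.0348
```

```bash
python3 st.py
```

```text
15.7 [ 0.4902 -0.0529  0.0547] yaw 45.85 z [-7.e-04  4.e-04 -1.e+00] F [-0.51 -1.44  1.48] T [-0.325  0.09   0.051] w 0.0348 q7 1.204
```

Emit:
{"name": "jog_arm", "arguments": {
  "deltas": [0,0,0.5,0,0,0.22,1,0,0,0.9,0,0,0.4,1]
}}

```text
clock: 15.9
ee_pos: [0.4901, -0.053, 0.0543]
tcp_rot: [[0.78, 0.625, -0.001], [0.625, -0.78, 0.0], [-0.001, -0.001, -1.0]]
wrist_force: [-0.3, -1.9, 2.6]
width: 0.0348
```

```bash
python3 st.py; python3 look.py 12 s
```

```text
15.9 [ 0.4901 -0.053   0.0543] yaw 38.7 z [-1.e-03  5.e-04 -1.e+00] F [-0.34 -1.94  2.63] T [-0.462  0.203  0.051] w 0.0348 q7 1.103
{'clock': 15.9, 'ee_pos': [0.4901, -0.053, 0.0543], 'tcp_rot': [[0.7804, 0.6253, -0.001], [0.6253, -0.7804, 0.0005], [-0.0005, -0.001, -1.0]], 'wrist_force': [-0.345, -1.9437, 2.6333], 'wrist_torque': [-0.4623, 0.2026, 0.0508], 'width': 0.0348, 'joint_positions': [-0.9792, 0.3848, 1.1724, 2.0743, -0.4364, 0.9597, 1.1027]}
```

View pics/s12c.png

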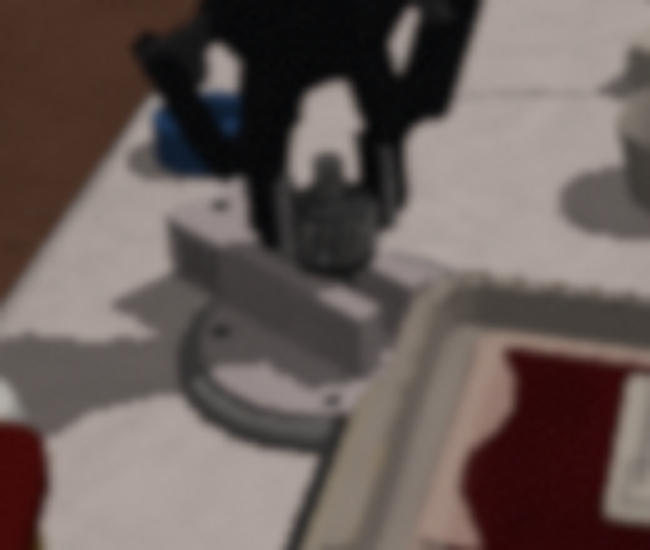

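Emit:
{"name": "jog_arm", "arguments": {
  "deltas": [0,0,0.4,0,0,0.18,1,0,0,0.8,0,0,0.36,1]
}}

```text
clock: 16.2
ee_pos: [0.4899, -0.0531, 0.0539]
tcp_rot: [[0.844, 0.537, -0.001], [0.537, -0.844, 0.0], [-0.001, -0.001, -1.0]]
wrist_force: [-0.8, -2.0, 3.0]
width: 0.0346
```

```bash
python3 st.py
```

```text
16.2 [ 0.4899 -0.0531  0.0539] yaw 32.48 z [-1.5e-03  5.0e-04 -1.0e+00] F [-0.79 -2.04  3.02] T [-0.517  0.294 -0.011] w 0.0346 q7 1.016
```

Emit:
{"name": "jog_arm", "arguments": {
  "deltas": [0,0,0.4,0,0,0.18,1,0,0,0.8,0,0,0.36,1]
}}

```text
clock: 16.4
ee_pos: [0.4898, -0.0532, 0.0535]
tcp_rot: [[0.897, 0.441, -0.002], [0.441, -0.897, 0.001], [-0.001, -0.001, -1.0]]
wrist_force: [-1.7, -3.2, 3.4]
width: 0.0348
```

```bash
python3 st.py
```

```text
16.4 [ 0.4898 -0.0532  0.0535] yaw 26.19 z [-1.8e-03  7.0e-04 -1.0e+00] F [-1.65 -3.21  3.39] T [-0.473  0.286  0.029] w 0.0348 q7 0.929
```

Emit:
{"name": "jog_arm", "arguments": {
  "deltas": [0,0,0.4,0,0,0.18,1,0,0,0.8,0,0,0.36,1]
}}

```text
clock: 16.6
ee_pos: [0.4895, -0.0533, 0.0532]
tcp_rot: [[0.94, 0.34, -0.002], [0.34, -0.94, 0.001], [-0.002, -0.002, -1.0]]
wrist_force: [-1.6, -3.2, 3.8]
width: 0.0349
```

```bash
python3 st.py
```

```text
16.6 [ 0.4895 -0.0533  0.0532] yaw 19.9 z [-2.3e-03  9.0e-04 -1.0e+00] F [-1.59 -3.16  3.85] T [-0.437  0.279  0.033] w 0.0349 q7 0.843
```

Emit:
{"name": "jog_arm", "arguments": {
  "deltas": [0,0,0.4,0,0.4,0,1,0,0,0.8,0,0.4,0.1,1,0,0,1.2,0,0.4,0.3,1]
}}

```text
clock: 16.9
ee_pos: [0.4893, -0.0534, 0.0527]
tcp_rot: [[0.983, 0.181, -0.003], [0.181, -0.983, 0.002], [-0.003, -0.002, -1.0]]
wrist_force: [-2.5, -0.5, 3.7]
width: 0.0347
```

```bash
python3 st.py;python3 st.py; python3 look.py 13 s
```

```text
16.9 [ 0.4893 -0.0534  0.0527] yaw 10.43 z [-0.0032  0.0016 -1.    ] F [-2.53 -0.48  3.67] T [-0.155  0.312  0.054] w 0.0347 q7 0.712
16.9 [ 0.4893 -0.0534  0.0527] yaw 10.43 z [-0.0032  0.0016 -1.    ] F [-2.53 -0.48  3.67] T [-0.155  0.312  0.054] w 0.0347 q7 0.712
{'clock': 16.9, 'ee_pos': [0.4893, -0.0534, 0.0527], 'tcp_rot': [[0.9835, 0.181, -0.0032], [0.181, -0.9835, 0.0016], [-0.0029, -0.0021, -1.0]], 'wrist_force': [-2.5302, -0.481, 3.6668], 'wrist_torque': [-0.155, 0.312, 0.054], 'width': 0.0347, 'joint_positions': [-1.0374, 0.4743, 1.2784, 2.0766, -0.549, 0.9966, 0.7116]}
```

View pics/w13.png

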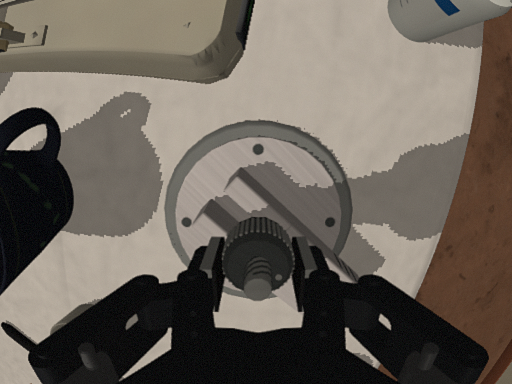

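View pics/s13c.png

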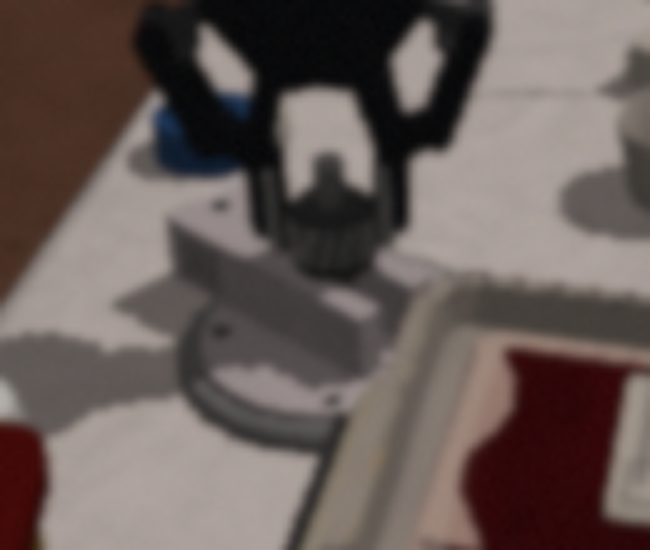

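```bash
python3 - <<'E'
from h import *
c=bot.calibration('side')
for z in [.0425,.044,.046,.048,.05]:
    print(z,((proj(c,[.489-.0047,-.0507+.0158,z])-[130,180])*5).round(1))
im=cv2.imread('pics/s13.png'); cv2.imwrite('pics/s13d.png',cv2.resize(im[205:245,175:215],None,fx=15,fy=15,interpolation=cv2.INTER_CUBIC))
E
```

```text
0.0425 [333.1 289.9]
0.044 [332.8 286.7]
0.046 [332.5 282.4]
0.048 [332.2 278.1]
0.05 [331.8 273.8]
```

View pics/s13d.png

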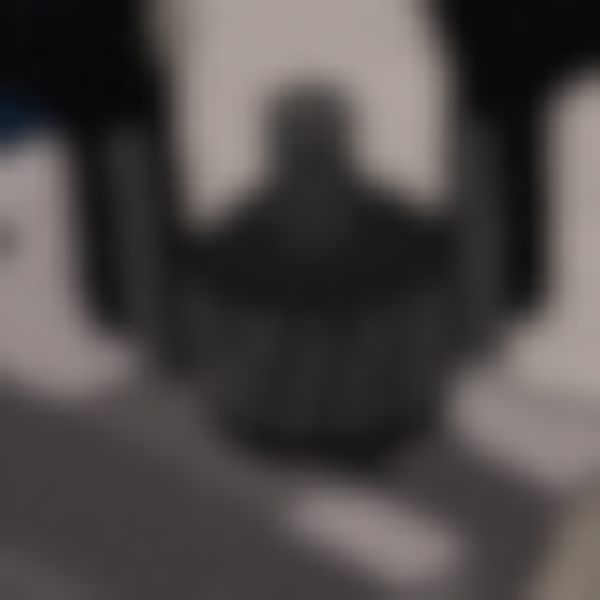

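Emit:
{"name": "jog_arm", "arguments": {
  "deltas": [0,0,0,0,0,0,0,0,0,0,0,0,0,-0.4,0,0,0,0,0,0,-0.4,0,0,-1,1,-1.2,-3.5,-0.4,0,0,-2,1,-1.2,-3.5,-0.4,0,0,-3,1,-1.2,-3.5,-0.4,0,0,-4,1,-1.2,-3.5,-0.4,0,0,-5,1,-1.2,-3.5,-0.4,0,0,-6,1,-1.2,-3.5,-0.4,0,0,-7,1,-1.2,-3.5,-0.4]
}}

```text
clock: 18.0
ee_pos: [0.4902, -0.0519, 0.0563]
tcp_rot: [[0.393, 0.919, -0.003], [0.919, -0.393, 0.002], [0.0, -0.003, -1.0]]
wrist_force: [0.5, -0.2, 0.4]
width: 0.0597
```

```bash
python3 st.py; python3 -c "
from h import *
print(np.round(bot.get_state()['joint_positions'],3))"
```

```text
18.0 [ 0.4902 -0.0519  0.0563] yaw 66.84 z [-0.0029  0.0016 -1.    ] F [ 0.48 -0.2   0.36] T [0.004 0.032 0.065] w 0.0597 q7 1.504
[-0.896  0.316  1.049  2.069 -0.341  0.943  1.504]
```

Emit:
{"name": "jog_arm", "arguments": {
  "deltas": [0,0,-1,0,0,0,-0.4,0,0,-2,0,0,0,-0.4,0,0,-3,0,0,0,-0.4,0,0,-4,0,0,0,-0.4,0,0,-5,0,0,0,-0.4,0,0,-6,0,0,0,-0.4,0,0,-6.6,0,0,0,-0.4,0,0,-6.6,0,0,0,-0.4]
}}

```text
clock: 18.8
ee_pos: [0.4903, -0.052, 0.0564]
tcp_rot: [[-0.496, 0.868, -0.002], [0.868, 0.496, 0.002], [0.003, -0.001, -1.0]]
wrist_force: [-0.2, -0.3, 0.4]
width: 0.0598
```

```bash
python3 st.py; python3 look.py 14 s
```

```text
18.8 [ 0.4903 -0.052   0.0564] yaw 119.75 z [-0.0025  0.0019 -1.    ] F [-0.19 -0.33  0.35] T [0.015 0.002 0.012] w 0.0598 q7 2.33
{'clock': 18.8, 'ee_pos': [0.4903, -0.052, 0.0564], 'tcp_rot': [[-0.4962, 0.8682, -0.0025], [0.8682, 0.4962, 0.0019], [0.0029, -0.0012, -1.0]], 'wrist_force': [-0.1874, -0.3336, 0.35], 'wrist_torque': [0.0148, 0.0023, 0.0118], 'width': 0.0598, 'joint_positions': [-0.7354, 0.2507, 0.8461, 2.0641, -0.2368, 0.9256, 2.3296]}
```

View pics/w14.png

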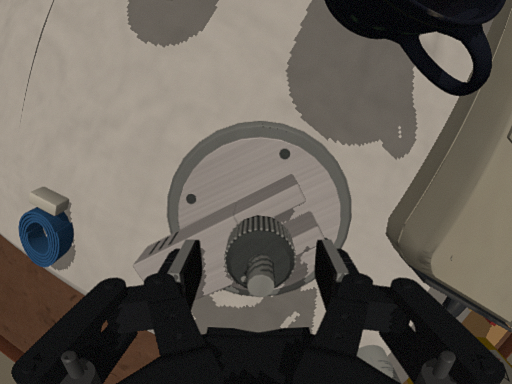

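Emit:
{"name": "jog_arm", "arguments": {
  "deltas": [0,0,0,0,0,0,0.1,0,0,0,0,0,0,1,0,0,0,0,0,0,1,0,0,0,0,0,0,1,0,0,0,0,0,0,1],
  "grip_force": 30
}}

```text
clock: 19.4
ee_pos: [0.4899, -0.0513, 0.0566]
tcp_rot: [[-0.492, 0.871, -0.004], [0.871, 0.492, 0.003], [0.004, -0.002, -1.0]]
wrist_force: [-4.3, 2.3, 8.5]
width: 0.0346
```

```bash
python3 st.py
```

```text
19.4 [ 0.4899 -0.0513  0.0566] yaw 119.47 z [-0.0038  0.0029 -1.    ] F [-4.31  2.31  8.48] T [ 0.603  0.913 -0.069] w 0.0346 q7 2.325
```

Emit:
{"name": "jog_arm", "arguments": {
  "deltas": [0,0,0.5,0,0,0.22,1,0,0,1,0,0,0.44,1,0,0,1.5,0,0,0.66,1]
}}

```text
clock: 19.7
ee_pos: [0.4899, -0.0513, 0.056]
tcp_rot: [[-0.297, 0.955, -0.004], [0.955, 0.297, 0.003], [0.004, -0.003, -1.0]]
wrist_force: [-0.6, -0.9, 2.9]
width: 0.0346
```

```bash
python3 st.py
```

```text
19.7 [ 0.4899 -0.0513  0.056 ] yaw 107.26 z [-0.0037  0.0028 -1.    ] F [-0.6  -0.86  2.87] T [-0.179  0.217  0.044] w 0.0346 q7 2.13
```

Emit:
{"name": "jog_arm", "arguments": {
  "deltas": [0,0,0.4,0,0,0.18,1,0,0,0.8,0,0,0.36,1,0,0,1.2,0,0,0.53,1]
}}

```text
clock: 20.0
ee_pos: [0.4899, -0.0516, 0.0555]
tcp_rot: [[-0.13, 0.991, -0.004], [0.991, 0.13, 0.002], [0.003, -0.003, -1.0]]
wrist_force: [0.6, -0.6, 0.7]
width: 0.0347
```

```bash
python3 st.py
```

```text
20.0 [ 0.4899 -0.0516  0.0555] yaw 97.47 z [-0.0037  0.0024 -1.    ] F [ 0.58 -0.63  0.7 ] T [-0.156  0.019  0.115] w 0.0347 q7 1.975
```

```bash
for i in 1 2 3; do python3 -c "
from h import *
bot.get_image('top')"; python3 st.py; done; python3 look.py 15 s; python3 -c "
import cv2
im=cv2.imread('pics/s15.png'); cv2.imwrite('pics/s15d.png',cv2.resize(im[205:245,175:215],None,fx=15,fy=15,interpolation=cv2.INTER_CUBIC))"
```

```text
20.05 [ 0.49   -0.0515  0.0555] yaw 97.29 z [-0.0037  0.0023 -1.    ] F [-0.63 -0.89  1.41] T [-0.159  0.02  -0.122] w 0.0346 q7 1.972
20.1 [ 0.4899 -0.0516  0.0555] yaw 97.56 z [-0.0037  0.0023 -1.    ] F [-0.38 -0.28  1.71] T [-0.191  0.051 -0.081] w 0.0347 q7 1.977
20.15 [ 0.4899 -0.0515  0.0555] yaw 97.68 z [-0.0038  0.0023 -1.    ] F [ 0.4  -0.97  0.15] T [-0.258  0.049 -0.076] w 0.0343 q7 1.979
{'clock': 20.15, 'ee_pos': [0.4899, -0.0515, 0.0555], 'tcp_rot': [[-0.1336, 0.991, -0.0038], [0.991, 0.1337, 0.0023], [0.0028, -0.0034, -1.0]], 'wrist_force': [0.4016, -0.9734, 0.1548], 'wrist_torque': [-0.2583, 0.0486, -0.0762], 'width': 0.0343, 'joint_positions': [-0.7979, 0.2728, 0.9229, 2.0667, -0.2737, 0.93, 1.9787]}
```

View pics/s15d.png

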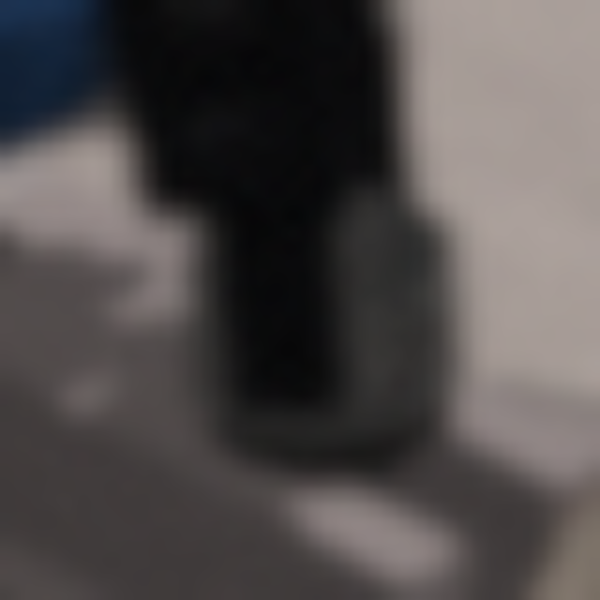

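View pics/w15.png

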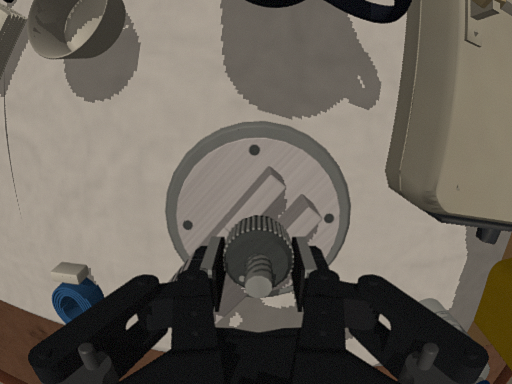

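Emit:
{"name": "jog_arm", "arguments": {
  "deltas": [0,0,0.3,0,0,0.13,1,0,0,0.6,0,0,0.26,1]
}}

```text
clock: 20.45
ee_pos: [0.49, -0.0516, 0.0553]
tcp_rot: [[-0.05, 0.999, -0.004], [0.999, 0.05, 0.002], [0.003, -0.003, -1.0]]
wrist_force: [0.5, -1.0, 0.4]
width: 0.0348
```

```bash
python3 st.py
```

```text
20.45 [ 0.49   -0.0516  0.0553] yaw 92.89 z [-0.0036  0.0024 -1.    ] F [ 0.52 -0.98  0.41] T [-0.242 -0.024  0.046] w 0.0348 q7 1.904
```

Emit:
{"name": "jog_arm", "arguments": {
  "deltas": [0,0,0.3,0,0,0.13,1,0,0,0.6,0,0,0.26,1]
}}

```text
clock: 20.65
ee_pos: [0.49, -0.0517, 0.055]
tcp_rot: [[0.034, 0.999, -0.003], [0.999, -0.034, 0.002], [0.002, -0.004, -1.0]]
wrist_force: [-0.7, -1.4, -0.2]
width: 0.0349
```

```bash
python3 st.py
```

```text
20.65 [ 0.49   -0.0517  0.055 ] yaw 88.05 z [-0.0035  0.0024 -1.    ] F [-0.74 -1.43 -0.18] T [-0.235 -0.076  0.042] w 0.0349 q7 1.829
```

Emit:
{"name": "jog_arm", "arguments": {
  "deltas": [0,0,0.3,0,0,0.13,1,0,0,0.6,0,0,0.26,1]
}}

```text
clock: 20.85
ee_pos: [0.49, -0.0518, 0.0547]
tcp_rot: [[0.118, 0.993, -0.003], [0.993, -0.118, 0.002], [0.002, -0.004, -1.0]]
wrist_force: [-0.6, -0.9, -0.6]
width: 0.0345
```

```bash
python3 st.py
```

```text
20.85 [ 0.49   -0.0518  0.0547] yaw 83.22 z [-0.0035  0.0023 -1.    ] F [-0.62 -0.87 -0.6 ] T [-0.189 -0.052  0.039] w 0.0345 q7 1.754
```

Emit:
{"name": "jog_arm", "arguments": {
  "deltas": [0,0,0.3,0,0,0.13,1,0,0,0.6,0,0,0.26,1,0,0,0.9,0,0,0.4,1]
}}

```text
clock: 21.15
ee_pos: [0.4899, -0.0519, 0.0543]
tcp_rot: [[0.242, 0.97, -0.003], [0.97, -0.242, 0.002], [0.001, -0.004, -1.0]]
wrist_force: [-0.4, -1.8, 0.3]
width: 0.035
```

```bash
python3 st.py
```

```text
21.15 [ 0.4899 -0.0519  0.0543] yaw 75.98 z [-0.0035  0.0021 -1.    ] F [-0.38 -1.75  0.27] T [-0.249 -0.029  0.012] w 0.035 q7 1.644
```

Emit:
{"name": "jog_arm", "arguments": {
  "deltas": [0,0,0.3,0,0,0.13,1,0,0,0.6,0,0,0.26,1,0,0,0.9,0,0,0.4,1]
}}

```text
clock: 21.45
ee_pos: [0.4899, -0.052, 0.0539]
tcp_rot: [[0.363, 0.932, -0.003], [0.932, -0.363, 0.002], [0.001, -0.004, -1.0]]
wrist_force: [-0.1, -1.6, 0.4]
width: 0.0348
```

```bash
python3 st.py
```

```text
21.45 [ 0.4899 -0.052   0.0539] yaw 68.74 z [-0.0034  0.0021 -1.    ] F [-0.08 -1.6   0.37] T [-0.254 -0.025  0.021] w 0.0348 q7 1.535
```

Emit:
{"name": "jog_arm", "arguments": {
  "deltas": [0,0,0.3,0,0,0.13,1,0,0,0.6,0,0,0.26,1]
}}

```text
clock: 21.65
ee_pos: [0.4899, -0.0521, 0.0537]
tcp_rot: [[0.44, 0.898, -0.003], [0.898, -0.44, 0.002], [0.0, -0.004, -1.0]]
wrist_force: [-0.6, -0.2, 0.7]
width: 0.0349
```

```bash
python3 st.py
```

```text
21.65 [ 0.4899 -0.0521  0.0537] yaw 63.89 z [-0.0034  0.0021 -1.    ] F [-0.65 -0.23  0.66] T [-0.216  0.005  0.083] w 0.0349 q7 1.462
```

Emit:
{"name": "jog_arm", "arguments": {
  "deltas": [0,0,0.3,0,0,0.13,1,0,0,0.6,0,0,0.26,1]
}}

```text
clock: 21.85
ee_pos: [0.4898, -0.0522, 0.0534]
tcp_rot: [[0.514, 0.858, -0.003], [0.858, -0.514, 0.002], [-0.0, -0.004, -1.0]]
wrist_force: [-0.9, -1.1, 0.5]
width: 0.0345
```

```bash
python3 st.py
```

```text
21.85 [ 0.4898 -0.0522  0.0534] yaw 59.05 z [-0.0035  0.0021 -1.    ] F [-0.9  -1.12  0.48] T [-0.239  0.016  0.069] w 0.0345 q7 1.391
```

Emit:
{"name": "jog_arm", "arguments": {
  "deltas": [0,0,0.3,0,0,0.13,1,0,0,0.6,0,0,0.26,1]
}}

```text
clock: 22.05
ee_pos: [0.4898, -0.0522, 0.0531]
tcp_rot: [[0.585, 0.811, -0.004], [0.811, -0.585, 0.002], [-0.0, -0.004, -1.0]]
wrist_force: [-1.3, -1.6, 0.7]
width: 0.0345
```

```bash
python3 st.py; python3 look.py 16 s;  python3 -c "
import cv2
im=cv2.imread('pics/s16.png'); cv2.imwrite('pics/s16d.png',cv2.resize(im[205:245,175:215],None,fx=15,fy=15,interpolation=cv2.INTER_CUBIC))"
```

```text
22.05 [ 0.4898 -0.0522  0.0531] yaw 54.22 z [-0.0035  0.0021 -1.    ] F [-1.3  -1.62  0.71] T [-0.186  0.072  0.087] w 0.0345 q7 1.32
{'clock': 22.05, 'ee_pos': [0.4898, -0.0522, 0.0531], 'tcp_rot': [[0.5847, 0.8113, -0.0035], [0.8113, -0.5847, 0.0021], [-0.0004, -0.0041, -1.0]], 'wrist_force': [-1.2982, -1.6162, 0.7077], 'wrist_torque': [-0.1859, 0.0716, 0.0873], 'width': 0.0345, 'joint_positions': [-0.9233, 0.3437, 1.0915, 2.0724, -0.3798, 0.945, 1.3202]}
```

View pics/s16d.png

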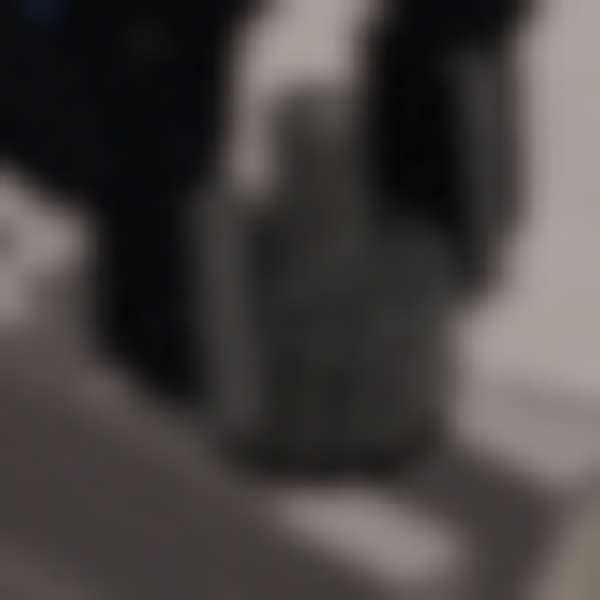

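View pics/w16.png

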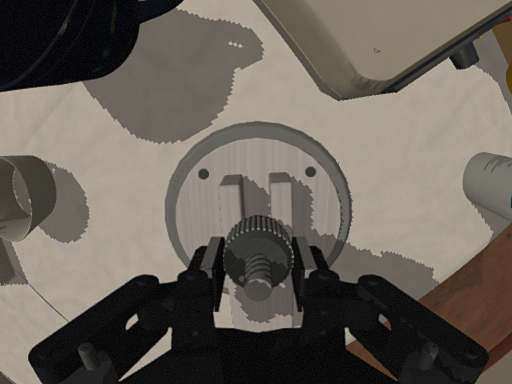

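```bash
python3 st.py; for i in 1 2 3; do python3 -c "
from h import *
bot.get_image('top')"; python3 st.py; done
```

```text
22.15 [ 0.4898 -0.0523  0.0531] yaw 54.26 z [-0.0035  0.0019 -1.    ] F [-1.32 -1.23  1.94] T [-0.139  0.05  -0.03 ] w 0.0345 q7 1.321
22.2 [ 0.4898 -0.0522  0.0531] yaw 54.34 z [-0.0036  0.0019 -1.    ] F [-0.35 -1.99  0.86] T [-0.154  0.115 -0.035] w 0.0347 q7 1.322
22.25 [ 0.4898 -0.0522  0.0531] yaw 54.35 z [-0.0035  0.002  -1.    ] F [ 0.   -0.97  1.5 ] T [-0.187  0.095 -0.025] w 0.0347 q7 1.322
22.3 [ 0.4898 -0.0523  0.0531] yaw 54.33 z [-0.0034  0.0021 -1.    ] F [ 0.32 -2.03  1.05] T [-0.168  0.105 -0.074] w 0.0347 q7 1.322
```

Emit:
{"name": "jog_arm", "arguments": {
  "deltas": [0,0,0.3,0,0,0.13,1,0,0,0.6,0,0,0.26,1]
}}

```text
clock: 22.5
ee_pos: [0.4897, -0.0523, 0.0529]
tcp_rot: [[0.649, 0.761, -0.004], [0.761, -0.649, 0.002], [-0.001, -0.004, -1.0]]
wrist_force: [-1.3, -2.5, 1.8]
width: 0.0348
```

```bash
python3 st.py;  for i in 1 2 3; do python3 -c "
from h import *
bot.get_image('top')"; python3 st.py; done
```

```text
22.5 [ 0.4897 -0.0523  0.0529] yaw 49.52 z [-0.0035  0.0022 -1.    ] F [-1.33 -2.46  1.79] T [-0.234  0.126  0.135] w 0.0348 q7 1.252
22.55 [ 0.4898 -0.0523  0.0529] yaw 49.37 z [-0.0036  0.002  -1.    ] F [-0.82 -0.89  2.78] T [-0.169  0.114  0.008] w 0.0347 q7 1.25
22.6 [ 0.4897 -0.0523  0.0529] yaw 49.55 z [-0.0036  0.002  -1.    ] F [-1.24  0.32  2.46] T [-0.187  0.135  0.028] w 0.0348 q7 1.253
22.65 [ 0.4898 -0.0523  0.0529] yaw 49.62 z [-0.0035  0.002  -1.    ] F [-0.73 -2.27  2.2 ] T [-0.246  0.076 -0.062] w 0.0344 q7 1.254
```

Emit:
{"name": "jog_arm", "arguments": {
  "deltas": [0,0,-0.4,0,0,-0.18,1,0,0,-0.8,0,0,-0.35,1,0,0,-1.2,0,0,-0.53,1]
}}

```text
clock: 22.95
ee_pos: [0.4898, -0.0522, 0.0534]
tcp_rot: [[0.508, 0.861, -0.003], [0.861, -0.508, 0.002], [0.0, -0.004, -1.0]]
wrist_force: [-0.1, -0.2, -0.7]
width: 0.0347
```

```bash
python3 st.py
```

```text
22.95 [ 0.4898 -0.0522  0.0534] yaw 59.46 z [-0.0034  0.0021 -1.    ] F [-0.14 -0.18 -0.68] T [-0.046 -0.151 -0.084] w 0.0347 q7 1.397
```

Emit:
{"name": "jog_arm", "arguments": {
  "deltas": [0,0,0.3,0,0,0.13,1,0,0,0.6,0,0,0.26,1]
}}

```text
clock: 23.15
ee_pos: [0.4898, -0.0523, 0.0532]
tcp_rot: [[0.578, 0.816, -0.003], [0.816, -0.578, 0.002], [0.0, -0.004, -1.0]]
wrist_force: [-1.2, -1.4, 1.7]
width: 0.0349
```

```bash
python3 st.py
```

```text
23.15 [ 0.4898 -0.0523  0.0532] yaw 54.69 z [-0.0033  0.0023 -1.    ] F [-1.2  -1.4   1.74] T [-0.2    0.123  0.063] w 0.0349 q7 1.327
```

Emit:
{"name": "jog_arm", "arguments": {
  "deltas": [0,0,0.3,0,0,0.13,1]
}}

```text
clock: 23.25
ee_pos: [0.4898, -0.0523, 0.053]
tcp_rot: [[0.611, 0.791, -0.003], [0.791, -0.611, 0.002], [-0.0, -0.004, -1.0]]
wrist_force: [-0.4, -1.2, 1.5]
width: 0.0342
```

```bash
python3 st.py
```

```text
23.25 [ 0.4898 -0.0523  0.053 ] yaw 52.31 z [-0.0032  0.0025 -1.    ] F [-0.42 -1.23  1.47] T [-0.201  0.094  0.122] w 0.0342 q7 1.292
```

Emit:
{"name": "jog_arm", "arguments": {
  "deltas": [0,0,0.3,0,0,0.13,1]
}}

```text
clock: 23.35
ee_pos: [0.4898, -0.0523, 0.0529]
tcp_rot: [[0.644, 0.765, -0.003], [0.765, -0.644, 0.003], [-0.0, -0.004, -1.0]]
wrist_force: [-0.1, -1.1, 1.1]
width: 0.0347
```

```bash
python3 st.py
```

```text
23.35 [ 0.4898 -0.0523  0.0529] yaw 49.94 z [-0.0032  0.0025 -1.    ] F [-0.06 -1.09  1.09] T [-0.234  0.072  0.084] w 0.0347 q7 1.258
```

Emit:
{"name": "jog_arm", "arguments": {
  "deltas": [0,0,0,0,0,0,0,0,0,0,0,0,0,-0.5,0,0,0,0,0,0,-0.8,0,0,0,0,0,0,-0.8,0,0,0,0,0,-15,-0.8,0,0,0,0,0,-50,-0.8,0,0,0,0,0,-90,-1,0,0,0,0,0,-120,-1,0,0,0,0,60,-120,-1,0,0,0,0,60,-120,-1]
}}

```text
clock: 24.35
ee_pos: [0.5393, -0.0863, 0.1764]
tcp_rot: [[0.635, 0.772, 0.006], [0.772, -0.635, 0.013], [0.013, -0.004, -1.0]]
wrist_force: [-0.4, 0.9, 0.7]
width: 0.0855
```

```bash
python3 look.py 17 s;  python3 -c "
import cv2
im=cv2.imread('pics/s17.png'); cv2.imwrite('pics/s17d.png',cv2.resize(im[205:245,175:215],None,fx=15,fy=15,interpolation=cv2.INTER_CUBIC))"
```

```text
{'clock': 24.35, 'ee_pos': [0.5393, -0.0863, 0.1764], 'tcp_rot': [[0.6354, 0.7721, 0.0056], [0.772, -0.6354, 0.0126], [0.0133, -0.0037, -0.9999]], 'wrist_force': [-0.4173, 0.89, 0.7378], 'wrist_torque': [-0.0452, 0.0002, 0.0077], 'width': 0.0855, 'joint_positions': [-0.9374, 0.3205, 1.2292, 1.8367, -0.3373, 1.2115, 1.2791]}
```

View pics/s17d.png

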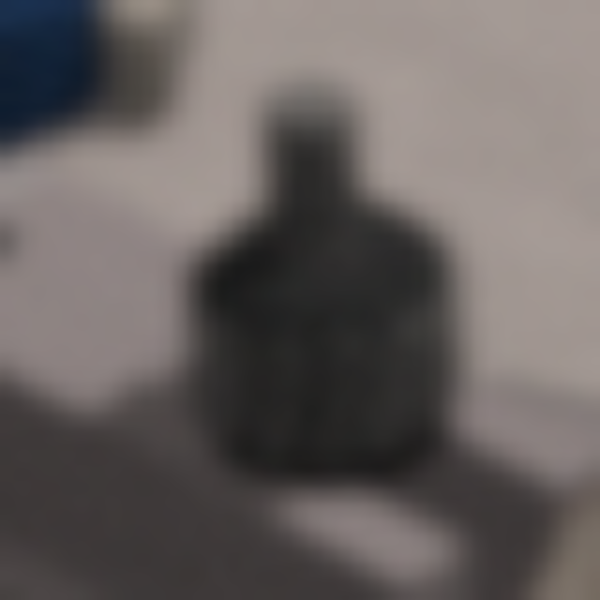

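View pics/w17.png

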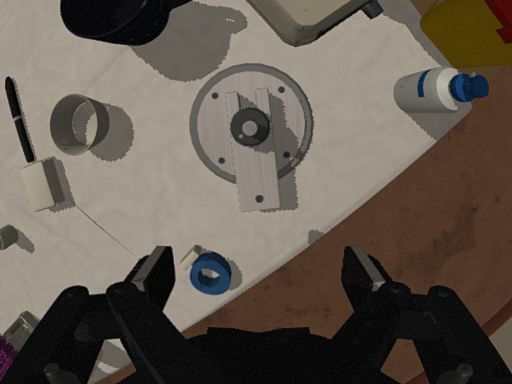

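```bash
python3 - <<'E'
from h import *
import cv2
a=cv2.imread('pics/w16.png')[210:310,200:310]; b=cv2.imread('pics/w17.png')[80:220,190:310]
cv2.imwrite('pics/cmp.png',cv2.hconcat([cv2.resize(a,(380,345),interpolation=cv2.INTER_CUBIC),cv2.resize(b,(296,345),interpolation=cv2.INTER_CUBIC)]))
cv2.imwrite('pics/w17d.png',cv2.resize(b,(600,700)[:2],interpolation=cv2.INTER_CUBIC)[:600])
E
```

```text
(no output)
```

View pics/cmp.png

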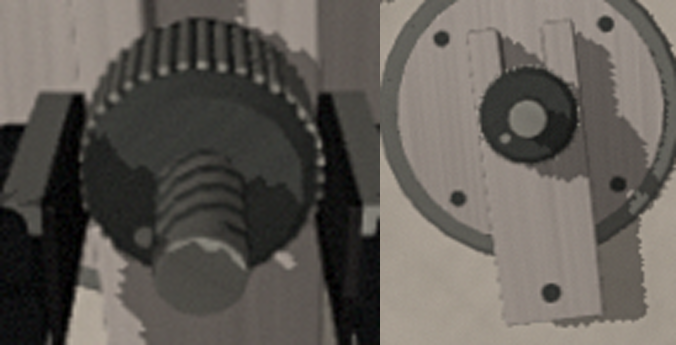

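View pics/w17d.png

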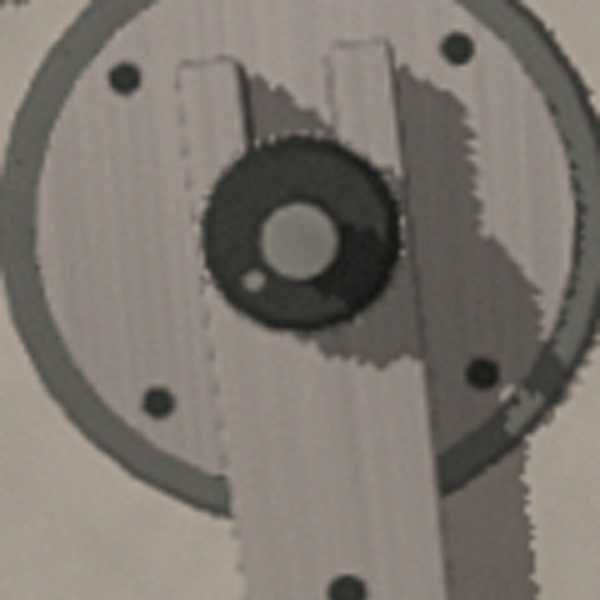

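```bash
python3 - <<'E'
from h import *
import pickle
def ang(n,q,z,rod):
    c,s=pickle.load(open(f'c{n}.pkl','rb')); w=watz(c,q,z)[:2]
    r=watz(c,rod,.092)[:2]; d=w-r
    R=s['tcp_rot']; print(n,np.degrees(np.arctan2(d[1],d[0])).round(1),np.hypot(*d).round(4),'rod',r.round(4),'tool yaw',np.degrees(np.arctan2(R[1][0],R[0][0])).round(1))
for z in (.074,.076,.078): ang(8,(265.75,113),z,(254.7,124))
for z in (.063,.0655,.068):
    ang(16,(241.4,278.6),z,(258,289)); ang(17,(240.8,136),z,(249.8,128))
c,s=pickle.load(open('c17.pkl','rb'))
# gauge corners top z .0425
for q in [(190+180/5,80+63/5),(190+387/5,80+40/5)]: print(watz(c,q,.0425)[:2].round(4))
E
python3 - <<'E'
import cv2
im=cv2.imread('pics/w17.png'); cv2.imwrite('pics/w17e.png',cv2.resize(im[80:220,215:295],None,fx=5,fy=5,interpolation=cv2.INTER_CUBIC)[300:])
E
```

```text
8 99.3 0.0111 rod [ 0.4891 -0.0505] tool yaw 56.1
8 99.5 0.0111 rod [ 0.4891 -0.0505] tool yaw 56.1
8 99.7 0.011 rod [ 0.4891 -0.0505] tool yaw 56.1
16 -69.9 0.0153 rod [ 0.4884 -0.05  ] tool yaw 54.2
17 -84.6 0.0115 rod [ 0.4892 -0.0504] tool yaw 50.5
16 -72.9 0.014 rod [ 0.4884 -0.05  ] tool yaw 54.2
17 -84.8 0.0113 rod [ 0.4892 -0.0504] tool yaw 50.5
16 -76.5 0.0127 rod [ 0.4884 -0.05  ] tool yaw 54.2
17 -85.0 0.0111 rod [ 0.4892 -0.0504] tool yaw 50.5
[ 0.4509 -0.0479]
[ 0.4719 -0.0161]
```

View pics/w17e.png

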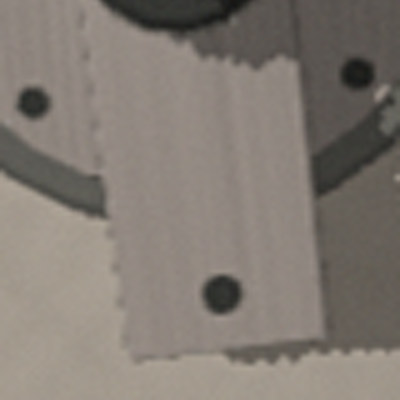

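```bash
python3 -c "
from plant import bot
print(bot.job_done())"
```

```text
the job is handed in; nothing more can be done
None
```

I laid the gauge flat on the stand's seat with its slot home on the rod, turned the collar clockwise until it nipped the gauge, and handed the job in after about 24 s of the 72 s allowed. No verdict was reported.

**Seating:** I pushed the slot onto the rod with about 6.6 N and then backed off roughly 1 mm. The last wrist picture puts the slot root within about 1 mm of the rod's axis. Nothing around the stand looked moved in that picture, but I did not measure it.

**Collar:** It took two grasps, because joint 3 came near its limit on the first. The tool turned about 188° in all. The white dot on the collar showed about 184°, which agrees within the picture's accuracy. After release the arm stood clear of everything.

**Nip force:** I estimate 8 to 11 N.
- **How it was read:** it comes only from the wrist's turning moment, which went from about 0.04 N m turning freely to about 0.09 N m at the end.
- **How far to trust it:** single readings were noisy, about ±0.03 N m (roughly ±4 N), and scattered up to 0.135 N m, so the figure is an average. I had no direct check of the force.

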